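# Nest the graduated serving bowls

### The arm

A 6-joint arm with a two-finger parallel gripper is mounted at the origin on the work surface. World frame = base frame: x ahead of the robot, y to its left, z up, the work surface at z = 0. Lengths are in m, angles in rad, forces in N, time in s.
With the tool pointing down it reaches from about 0.425 to 0.925 m from the base axis. Payload 12.5 kg.
Tool frame: the origin (TCP) lies midway between the tips of the shut fingers; the grasp point (between the pads) lies 19 mm behind it (grasp_offset is the distance from the TCP to the grasp point, in m); z points along the fingers, y is the line along which they close (so a half turn about z gives the same grasp; the last joint's range is limited). The gripper opens to 85 mm and grips with 20 to 120 N. Pads are 22 mm wide; open, the fingers measure 114 mm over their backs; the gripper's body (76 mm by 85 mm) begins 54 mm behind the grasp point. The pads swing forward as they close: fully open they stand 13 mm farther back than shut.
Start: joints at [1.047, 0.491, 1.559, -0, 1.092, -0.106], TCP at [0.254, 0.571, 0.231] pointing down, gripper open.
Joint ranges: [-3.1, 3.1], [-0.84, 2.19], [0.05, 2.79], [-1.13, 4.28], [0.06, 2.93], [-2.69, 2.69]. Speed limits (rad/s): [2.22, 2.22, 2.79, 3.14, 3.14, 3.14].

### API

Orientations are given as a unit quaternion [w, x, y, z].
In Python, from cell import * gives the robot as it stands.
- The arm moves only by the tool move_arm, never from a script. Its argument "increments" is a list of rows, each a list of 7 numbers: the opening, from 0 (shut) to 1 (fully open), then the shift along the tool's x, y, z in cm, then the turn, a rotation vector about the tool's x, y, z in degrees. A call has 1 to 12 rows; each row shifts and turns the commanded pose from where the row before left it, along the tool's axes as they then stand; what a row does not reach is not made up. A row lasts 1/10 s, in which the tool goes at most 50 mm and 8.59 degrees, less where a joint would pass 70% of its speed; a pose out of reach is approached as far as the arm can. A call is refused whole if a number of a shift passes 5 or a number of a turn 8.59, either way. A call with a gripper value outside its range is refused whole. The fingers move at their own pace and stop on an object; "force" is the grip in N (left out, the last holds). Time passes only in rows, so rows that do not move let the fingers close. It gives the time, the measured TCP pose, the force, the opening and the grip force at its end, in the units of the state.
- read_state(): the state, without advancing time (a new reading comes with each control period).
- grab_frame(name): name is "side" or "top" or "wrist"; returns a dict with "img" (400x640x3 uint8, red, green, blue), "K" (3x3 intrinsics, pixels), "dist" ([k1, k2, p1, p2, k3] as OpenCV has them; the pictures are not rectified), "R" (3x3) and "t" (3): a world point X has camera coordinates R X + t; the wrist camera has in their place "mount" (4x4, takes a point from camera to tool coordinates, whose origin is the TCP and whose axes are the flange's). Camera axes: x right, y down, z forward; pixel columns grow to the right and rows downward; lengths in m; the calibration is good to about 2 mm. A picture is of the moment at which its call begins: read the wrist's pose just before it. There is no depth.
- sign_off(): hands the job in; it is judged then, once.
Trained networks look in a picture, given as the dict that the camera call returned (one of the last four; its "shot" number tells which), for a name from the list of things; names that differ only in an ending like _2 or _b are one class to them, and where a whole thing is asked for, a point or a joint stands for the part that bears it (a point fixed in the world has none). Each returns a list of dicts, best first, with "conf" (0 to 1); they miss things now and then, are a little off and sometimes report something else, mostly with a low value. They report only what shows in the picture. A call takes as long as a camera call. They do not tell look-alikes from the thing itself.
- regions_of(picture, thing): "region" (400x640 bool, what is visible of it) and "position" ([column, row] in pixels, amid what is visible of it).
The state is a dict: "clock": time; "q": joint angles; "qd": joint speeds; "tau": joint torques, N m; "tcp_pos": TCP position; "tcp_rot": TCP orientation; "contact_force": force on the tool from outside, world axes, zero at the start; "moment": the same for the moment, N m; "opening": finger opening in m; "finger_force": force on a finger pad.
Only numpy, scipy, OpenCV 4.12 (cv2) and the standard library are available. Lean on these libraries where they do the work, as an engineer would, in place of code of your own. Each camera call takes 0.05 s, during which the arm holds its last target. There are 200 camera calls.

### The job

Put the blue stoneware bowl set together for the cupboard: lift the lid off the large bowl by its knob and lay it, knob up, in the middle of the round cork mat; then nest the medium bowl in the large one and, after that, the small bowl in the medium one, each sitting level with its foot fully down in the shallow well in the floor of the bowl below. Set the pieces down gently, since stoneware chips when dropped, pressed hard or knocked together, and leave the jar, the pencil pot and the pepper mill where they stand.

Things in the scene. Friction and masses are not known exactly. Their poses are not given: they have to be found in the camera images.
- bowl_large: Largest open bowl, plain blue-glazed stoneware: rim 200 mm across at 84 high; foot 84 across, 6 high. Wall 4.5 thick, straight from 30 mm up (152 across) to the rim, leaning out 24 deg from vertical. In the floor (10 mm above the underside) a round well 67 across, 4 deep takes the medium bowl's foot with 1.5 mm play all round. 850 g, loose. The lid is on it. Origin: centre of the underside, z up.
- bowl_medium: Middle bowl, same make: rim 146 mm across at 82 high; foot 64 across, 6 high. Wall 4.5, straight from 26 up (104 across), leaning out 21 deg. Floor 10 up, with a well 51 across, 4 deep for the small foot. 340-550 g. Held by one side of the rim its far side droops 2-4 deg, its foot swings up to 3 mm to the hand. Home, its rim is 4 above the large rim, gap 23. Origin: centre of the underside, z up.
- bowl_small: Smallest bowl, same make: rim 92 mm across at 71 high; foot 48 across, 6 high. Wall 4.5, straight from 18 up (58 across), leaning out 18 deg. Plain floor 6 up. 180-290 g; droops about 1 deg when held by one side. Home in the medium bowl, its rim is 5 mm below the medium rim, gap 20 all round. A foot caught on the ledge of a well stands about 4 deg askew. Origin: centre of the underside, z up.
- lid: Blue-glazed stoneware lid, 200 mm across, 320-520 g, loose. Origin: centre of its flat underside, z up. A locating skirt 174 across and 6 high, the rim 200 across from 6 to 11 mm up, then a low dome rising to 24 mm at the knob's neck (22 across). Knob 32 across from 42 to 60 mm up, top at 64. On the large bowl its origin is 78 mm above the bowl's; the skirt has some 5 mm play.
- mat: Round cork mat, fixed, 210 mm across and 6 thick, lying on the counter. Origin: centre of its underside. The lid goes here.
- jar: Bystander: square glass jar with a stopper, 86 x 86 mm, 166 high, 900 g. Origin: centre of its underside, z up.
- pencil_pot: Bystander: white pot of pencils, 76 mm across, about 150 high with the pencils, 400 g. Origin: centre of its underside, z up.
- pepper_mill: Bystander: dark wooden pepper mill, 56 mm across, 137 high, 350 g. Origin: centre of its underside, z up.
Things that resemble listed ones, but are neither listed nor needed, are in the scene too. There is more than one size of the mat; the one meant has the size given above. What is shaped like the lid but green or orange is not meant.

How it is judged:
On the way, in this order (a step that is already met when the one before it is completed fails the run):
1. the lid lies on the cork mat, knob up, released (horizontal distance between lid and mat below 0.03 m and height (world z) of lid between 0.003 and 0.01 m and angle between lid's own z axis and vertical below 0.06 rad and contact force between lid and the fingers below 0.1 N), for 0.2 s.
2. the medium bowl sits level with its foot down in the well of the large bowl, released (angle between bowl_large's own z axis and vertical below 0.06 rad and height (world z) of bowl_large below 0.005 m and horizontal distance between bowl_medium and bowl_large below 0.005 m and z of bowl_medium in the frame of bowl_large between 0.004 and 0.008 m and angle between the z axis of bowl_medium and the z axis of bowl_large, either way round below 0.035 rad and angle between bowl_medium's own z axis and vertical below 0.08 rad and contact force between bowl_medium and the fingers below 0.1 N), for 0.2 s.
At the end, for the whole second after the job is handed in: Lid released flat on the cork mat, knob up, centre within 30 mm of the mat's. Large bowl upright on the counter. Medium in large and small in medium: foot in the well: origin within 5 mm sideways and 4 to 8 mm above the lower one's, axes within 2 deg. All at rest (all of step 1 and all of step 2 and horizontal distance between bowl_small and bowl_medium below 0.005 m and z of bowl_small in the frame of bowl_medium between 0.004 and 0.008 m and angle between the z axis of bowl_small and the z axis of bowl_medium, either way round below 0.035 rad and angle between bowl_small's own z axis and vertical below 0.08 rad and contact force between bowl_small and the fingers below 0.1 N and linear speed of each of lid, bowl_large, bowl_medium, bowl_small below 0.02 m/s); the robot touches nothing.
It fails at once if stoneware knocked, dropped or pressed onto other stoneware with more than 100 N (contact force between any of bowl_medium, bowl_small, lid and bowl_large above 100 N or contact force between any of bowl_small, lid and bowl_medium above 100 N or contact force between lid and bowl_small above 100 N).
It fails at once if the lid dropped or pressed onto the mat with more than 100 N (contact force between lid and mat above 100 N).
It fails at once if the jar, pencil pot or pepper mill pushed more than 20 mm or tipped (distance of any of jar, pencil_pot, pepper_mill from where it was at the start of the episode above 0.02 m or angle between any of jar, pencil_pot, pepper_mill's own z axis and vertical above 0.3 rad).
It also fails if it takes over 72 s, if anything falls off the work surface, if the arm or the gripper's body presses on something with over 40 N, if the wrist force passes 120 N, or if a joint passes its speed limit or range.

## Working session

There is one attempt and no reset: what is moved stays moved. The work goes in short steps, Python scripts to look and compute and a tool call to move; the robot and the scene stay as the last step left them, time stands still between calls to the robot, and variables do not carry over. Pictures are saved under pics/ and viewed, at most 10 in all, crops included, and the job is handed in when it is done.

Besides the shell and the picture viewer there is one more tool, called after ">>>" by a JSON object that holds its "name" and its "arguments". move_arm: Moves the arm, as the interface text tells. Its arguments: {"type":"object","properties":{"increments":{"type":"array","items":{"type":"array","items":{"type":"number"}}},"force":{"type":"number"}},"required":["increments"]}

```bash
mkdir -p pics; ls; python3 - <<'E'
from cell import *
import cv2,numpy as np
s=read_state(); print({k:np.round(v,3) for k,v in s.items()})
f={n:grab_frame(n) for n in("top","side")}
for n in f:
    print(n,np.round(f[n]["K"],1).tolist(),np.round(f[n]["dist"],3),np.round(f[n]["R"],3).tolist(),np.round(f[n]["t"],3))
    for th in("bowl_large","bowl_medium","bowl_small","lid","mat","jar","pencil_pot","pepper_mill"):
        print(n,th,[(round(r["conf"],2),np.round(r["position"]).tolist(),int(r["region"].sum())) for r in regions_of(f[n],th)])
im=[cv2.cvtColor(f[n]["img"],cv2.COLOR_RGB2BGR) for n in f]
cv2.imwrite("pics/top.png",im[0]);cv2.imwrite("pics/side.png",im[1])
E
```

```text
pics
{'clock': np.float64(0.0), 'q': array([ 1.047,  0.492,  1.559,  0.   ,  1.092, -0.106]), 'qd': array([ 0.001,  0.   ,  0.002,  0.001, -0.   , -0.001]), 'tau': array([-2.0000e-03, -6.1844e+01, -2.6160e+01, -0.0000e+00,  4.0000e-03,
        0.0000e+00]), 'tcp_pos': array([0.253, 0.571, 0.231]), 'tcp_rot': array([-0.   ,  0.207,  0.978, -0.001]), 'contact_force': array([-0.176,  0.681, -0.688]), 'moment': array([-0.063,  0.048,  0.033]), 'finger_force': np.float64(0.0), 'opening': np.float64(0.085)}
top [[461.9, 0.0, 317.7], [0.0, 461.9, 196.1], [0.0, 0.0, 1.0]] [-0.063  0.     0.     0.     0.   ] [[-0.019, -1.0, 0.001], [-0.99, 0.019, -0.14], [0.14, -0.004, -0.99]] [-0.124  0.531  1.463]
top bowl_large []
top bowl_medium [(0.76, [159.0, 214.0], 1590)]
top bowl_small [(0.9, [233.0, 176.0], 608)]
top lid [(0.9, [474.0, 217.0], 2795), (0.89, [391.0, 208.0], 3136), (0.63, [389.0, 293.0], 3010)]
top mat [(0.98, [318.0, 175.0], 2984), (0.77, [328.0, 113.0], 1477), (0.66, [260.0, 252.0], 6013)]
top jar [(0.75, [182.0, 141.0], 1081)]
top pencil_pot [(0.97, [373.0, 143.0], 540)]
top pepper_mill [(0.9, [270.0, 131.0], 346)]
side [[407.3, 0.0, 318.6], [0.0, 407.3, 202.0], [0.0, 0.0, 1.0]] [-0.095  0.     0.     0.     0.   ] [[0.798, -0.603, -0.02], [-0.351, -0.438, -0.828], [0.49, 0.667, -0.561]] [-0.497  0.206  1.259]
side bowl_large [(0.82, [356.0, 266.0], 365)]
side bowl_medium [(0.78, [242.0, 160.0], 697)]
side bowl_small [(0.83, [293.0, 178.0], 364), (0.57, [241.0, 160.0], 722)]
side lid [(0.9, [413.0, 329.0], 3758), (0.87, [280.0, 305.0], 3092), (0.82, [355.0, 244.0], 2382)]
side mat [(0.96, [336.0, 216.0], 1271), (0.93, [382.0, 198.0], 392), (0.85, [249.0, 218.0], 2968), (0.25, [294.0, 175.0], 434)]
side jar [(0.66, [290.0, 153.0], 713)]
side pencil_pot [(0.78, [396.0, 216.0], 769)]
side pepper_mill [(0.59, [343.0, 170.0], 400)]
```

View pics/top.png

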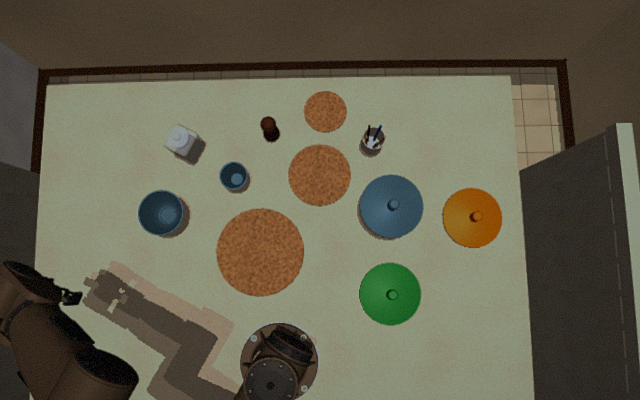

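View pics/side.png

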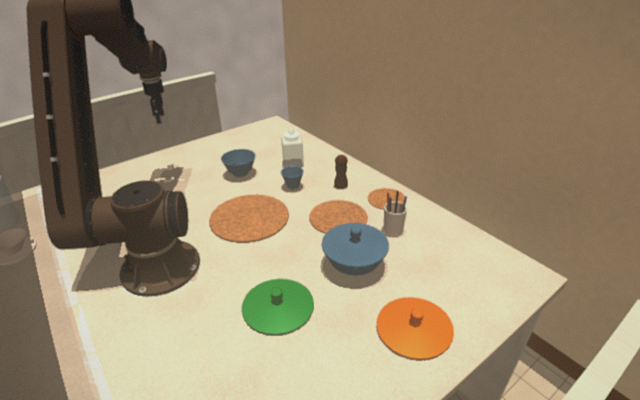

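The top view shows three cork mats, at (328,113), (318,175) and (260,252). The middle one looks about 0.2 m across. The blue lid is at (391,208) on the large bowl, the medium bowl at (160,213), the small at (233,176). Green (390,293) and orange (473,217) lids are decoys. Next I'll measure the sizes on the right planes.

```bash
cat > h.py <<'E'
from cell import *
import cv2, numpy as np
from scipy.spatial.transform import Rotation as Ro
from scipy.optimize import least_squares
def cam(f, s=None):
    "R, t of the camera (world->cam); s = state just before, for the wrist"
    if 'R' in f: return np.array(f['R']), np.array(f['t'])
    T=np.eye(4); q=s['tcp_rot']; T[:3,:3]=Ro.from_quat([q[1],q[2],q[3],q[0]]).as_matrix(); T[:3,3]=s['tcp_pos']
    M=np.linalg.inv(T@f['mount']); return M[:3,:3],M[:3,3]
def to_plane(f,px,z,s=None):
    R,t=cam(f,s); u=cv2.undistortPoints(np.array(px,float).reshape(-1,1,2),f['K'],f['dist'])[:,0]
    d=np.c_[u,np.ones(len(u))]@R; C=-R.T@t
    return (C+d*((z-C[2])/d[:,2])[:,None])[:,:2]
def proj(f,X,s=None):
    R,t=cam(f,s); return cv2.projectPoints(np.array(X,float).reshape(-1,1,3),cv2.Rodrigues(R)[0],t,f['K'],f['dist'])[0][:,0]
def outline(region):
    c=max(cv2.findContours(region.astype(np.uint8),cv2.RETR_EXTERNAL,cv2.CHAIN_APPROX_NONE)[0],key=cv2.contourArea); return c[:,0]
def circ(f,region,z,s=None,r=None):
    "robust circle through the region's outline on plane z -> x,y,r,rms"
    P=to_plane(f,cv2.convexHull(outline(region))[:,0],z,s)
    (x,y),r0=cv2.minEnclosingCircle(P.astype(np.float32))
    P=to_plane(f,outline(region),z,s)
    fun=(lambda p:np.hypot(P[:,0]-p[0],P[:,1]-p[1])-(p[2] if r is None else r))
    o=least_squares(fun,[x,y,r0],loss='soft_l1',f_scale=.002)
    return np.round([*o.x,np.sqrt(np.mean(o.fun**2)),r0],4)
E
python3 - <<'E'
from h import *
Z=dict(bowl_medium=.082,bowl_small=.071,lid=.087,mat=.006,jar=.15,pencil_pot=.1,pepper_mill=.13)
for n in("top","side"):
    f=grab_frame(n); print(n,-f['R'].T@f['t'])
    for th,z in Z.items():
        for r in regions_of(f,th): print(n,th,np.round(r['position']),circ(f,r['region'],z), to_plane(f,r['position'],z).round(3))
E
```

```text
top [ 0.31914188 -0.1280358   1.52272201]
top bowl_medium [160. 213.] [0.4811 0.3643 0.0701 0.0011 0.0722] [[0.477 0.365]]
top bowl_small [236. 177.] [0.5968 0.137  0.0446 0.0013 0.0472] [[0.59  0.126]]
top lid [388. 293.] [ 0.216  -0.35    0.0936  0.0015  0.0965] [[ 0.218 -0.342]]
top lid [391. 209.] [ 0.4868 -0.3632  0.0978  0.0016  0.1014] [[ 0.477 -0.364]]
top lid [475. 217.] [ 0.4447 -0.6179  0.0931  0.0015  0.097 ] [[ 0.446 -0.626]]
top lid [374. 141.] [ 0.7008 -0.3137  0.0412  0.0056  0.0506] [[ 0.696 -0.317]]
top mat [318. 174.] [ 0.605  -0.1392  0.1023  0.001   0.1046] [[ 0.607 -0.136]]
top mat [324. 113.] [ 0.8259 -0.1638  0.0712  0.0014  0.0744] [[ 0.818 -0.161]]
top mat [260. 252.] [0.3541 0.0595 0.1406 0.0013 0.1438] [[0.352 0.059]]
top jar [184. 142.] [0.6856 0.2736 0.0568 0.0079 0.0684] [[0.688 0.272]]
top pepper_mill [268. 130.] [0.7308 0.014  0.0343 0.0069 0.0421] [[0.727 0.017]]
top pepper_mill [235. 176.] [0.583  0.1262 0.0416 0.0008 0.0433] [[0.582 0.118]]
side [-0.1478282  -1.04952421  0.86723238]
side bowl_medium [241. 159.] [0.4679 0.3344 0.0958 0.0207 0.1221] 
[... 215 characters left out ...]
  0.091   0.0013  0.0942] [[ 0.388 -0.685]]
side mat [383. 196.] [ 0.8218 -0.1554  0.0667  0.0184  0.0793] [[ 0.823 -0.148]]
side mat [335. 215.] [ 0.6031 -0.1336  0.0984  0.0171  0.1078] [[ 0.603 -0.127]]
side mat [253. 216.] [0.3519 0.06   0.1439 0.0026 0.1501] [[0.365 0.049]]
side mat [354. 267.] [ 0.5045 -0.343   0.0723  0.0147  0.0761] [[ 0.476 -0.373]]
side jar [290. 154.] [0.8326 0.0592 0.2747 0.0383 0.1675] [[0.589 0.13 ]]
side pencil_pot [393. 216.] [ 0.6719 -0.3367  0.0802  0.0272  0.1208] [[ 0.663 -0.348]]
side pepper_mill [340. 175.] [ 0.9692 -0.304   0.3954  0.023   0.1273] [[ 0.662 -0.082]]
side pepper_mill [396. 214.] [ 0.5752 -0.304   0.1266  0.027   0.1118] [[ 0.642 -0.376]]
```

```bash
cat >> h.py <<'E'
def tcp(s=None):
    s=s or read_state(); q=s['tcp_rot']; return np.array(s['tcp_pos']),Ro.from_quat([q[1],q[2],q[3],q[0]])
def tool(yx=(0,1),tilt=0):
    "tool down with y along world yx, then its body leant by tilt deg: rotation about tool x"
    y=np.array([*yx,0.])/np.hypot(*yx); z=np.array([0,0,-1.]); return Ro.from_matrix(np.c_[np.cross(y,z),y,z])*Ro.from_euler('x',tilt,degrees=True)
def plan(p1,R1,n,p0=None,R0=None):
    "rows (cm, deg) from the present pose to p1,R1 in n even steps; suggestion only"
    if p0 is None: p0,R0=tcp()
    rv=(R0.inv()*R1).as_rotvec(degrees=True)/n; out=[];R=R0
    for i in range(n):
        out.append(np.r_[R.inv().apply((np.array(p1)-p0)/n)*100,rv]); R=R*Ro.from_rotvec(rv,degrees=True)
    print(np.round(out,2).tolist()); return np.array(p1),R1
E
python3 - <<'E'
from h import *
im=cv2.imread('pics/top.png')[80:330,270:530]; cv2.imwrite('pics/crop.png',cv2.resize(im,None,fx=2.3,fy=2.3,interpolation=cv2.INTER_CUBIC))
f=grab_frame('wrist'); print(np.round(f['mount'],3).tolist(),np.round(f['K'],0).tolist(),f['dist'])
R=tool((0,1)); print(R.as_matrix().round(2).tolist())
a=plan([.45,.33,.30],R,6); plan([.487,-.363,.25],R,16,*a)
E
```

```text
[[-0.0, -0.956, -0.292, 0.073], [1.0, -0.0, -0.0, 0.0], [0.0, -0.292, 0.956, -0.143], [0.0, 0.0, 0.0, 1.0]] [[329.0, 0.0, 319.0], [0.0, 329.0, 200.0], [0.0, 0.0, 1.0]] [-0.05026521  0.          0.          0.          0.        ]
[[-1.0, 0.0, 0.0], [0.0, 1.0, 0.0], [0.0, 0.0, -1.0]]
[[-4.62, -2.35, -1.14, 0.0, 0.0, -3.99], [-4.45, -2.66, -1.14, 0.0, 0.0, -3.99], [-4.25, -2.97, -1.14, 0.0, 0.0, -3.99], [-4.04, -3.25, -1.14, 0.0, 0.0, -3.99], [-3.8, -3.53, -1.14, 0.0, 0.0, -3.99], [-3.55, -3.78, -1.14, 0.0, 0.0, -3.99]]
[[-0.23, -4.33, 0.31, 0.0, 0.0, 0.0], [-0.23, -4.33, 0.31, 0.0, 0.0, 0.0], [-0.23, -4.33, 0.31, 0.0, 0.0, 0.0], [-0.23, -4.33, 0.31, 0.0, 0.0, 0.0], [-0.23, -4.33, 0.31, 0.0, 0.0, 0.0], [-0.23, -4.33, 0.31, 0.0, 0.0, 0.0], [-0.23, -4.33, 0.31, 0.0, 0.0, 0.0], [-0.23, -4.33, 0.31, 0.0, 0.0, 0.0], [-0.23, -4.33, 0.31, 0.0, 0.0, 0.0], [-0.23, -4.33, 0.31, 0.0, 0.0, 0.0], [-0.23, -4.33, 0.31, 0.0, 0.0, 0.0], [-0.23, -4.33, 0.31, 0.0, 0.0, 0.0], [-0.23, -4.33, 0.31, 0.0, 0.0, 0.0], [-0.23, -4.33, 0.31, 0.0, 0.0, 0.0], [-0.23, -4.33, 0.31, 0.0, 0.0, 0.0], [-0.23, -4.33, 0.31, 0.0, 0.0, 0.0]]
```

View pics/crop.png

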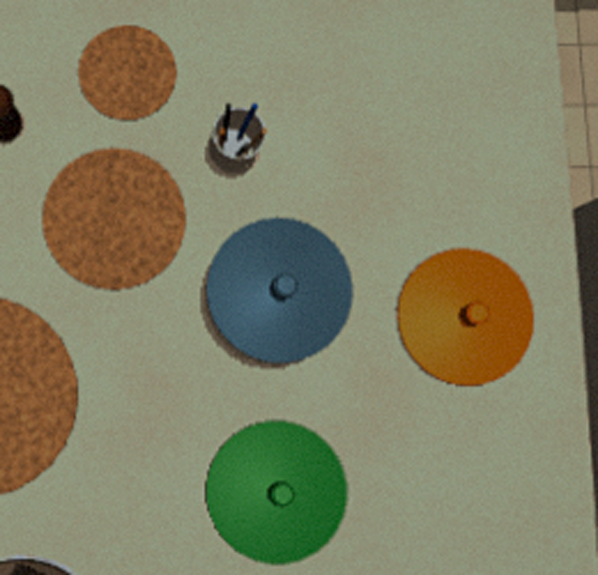

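The crop shows the blue lid (top view px 391,208), radius 0.098–0.10 m and raised on the bowl. Green and orange lie on the counter, so they aren't meant. Of the mats, (318,175) measures r≈0.102 against 0.105 listed; the others are r≈0.07 and 0.14. Moving now, with a close look at the medium bowl on the way.

>>> {"name": "move_arm", "arguments": {"increments": [[1, -4.62, -2.35, -1.14, 0, 0, -4], [1, -4.45, -2.66, -1.14, 0, 0, -4], [1, -4.25, -2.97, -1.14, 0, 0, -4], [1, -4.04, -3.25, -1.14, 0, 0, -4], [1, -3.8, -3.53, -1.14, 0, 0, -4], [1, -3.55, -3.78, -1.14, 0, 0, -4], [1, 0, 0, 0, 0, 0, 0], [1, 0, 0, 0, 0, 0, 0]], "force": 40}}

```text
clock: 2.55
tcp_pos: [0.4392, 0.3434, 0.2959]
tcp_rot: [0.0, 0.001, 1.0, 0.0]
contact_force: [-0.7, 1.1, 0.2]
opening: 0.0853
finger_force: 0.0
```

```bash
python3 - <<'E'
from h import *
s=read_state(); f=grab_frame('wrist'); print(tcp(s)[0].round(4),tcp(s)[1].as_matrix().round(3).tolist(),s['q'].round(2))
for th,z in(("bowl_medium",.082),("bowl_small",.071)):
    for r in regions_of(f,th): print(th,round(r['conf'],2),np.round(r['position']),circ(f,r['region'],z,s))
cv2.imwrite('pics/w1.png',f['img'][:,:,::-1])
plan([.487,-.363,.25],tool((0,1)),18)
E
```

```text
[0.4392 0.3434 0.2959] [[-1.0, 0.002, 0.0], [0.002, 1.0, 0.0], [-0.0, 0.0, -1.0]] [ 0.54  0.33  1.64  0.    1.17 -1.02]
bowl_medium 0.76 [336. 198.] [0.48   0.3641 0.072  0.0005 0.0735]
bowl_small 0.96 [155. 274.] [0.5857 0.1359 0.0426 0.0115 0.0572]
bowl_small 0.22 [335. 199.] [0.4835 0.3648 0.0744 0.0006 0.0762]
[[-0.27, -3.93, 0.25, -0.0, -0.0, 0.01], [-0.27, -3.93, 0.25, -0.0, -0.0, 0.01], [-0.27, -3.93, 0.25, -0.0, -0.0, 0.01], [-0.27, -3.93, 0.25, -0.0, -0.0, 0.01], [-0.27, -3.93, 0.25, -0.0, -0.0, 0.01], [-0.27, -3.93, 0.25, -0.0, -0.0, 0.01], [-0.27, -3.93, 0.25, -0.0, -0.0, 0.01], [-0.27, -3.93, 0.25, -0.0, -0.0, 0.01], [-0.27, -3.93, 0.25, -0.0, -0.0, 0.01], [-0.27, -3.93, 0.25, -0.0, -0.0, 0.01], [-0.27, -3.93, 0.25, -0.0, -0.0, 0.01], [-0.27, -3.93, 0.25, -0.0, -0.0, 0.01], [-0.27, -3.93, 0.25, -0.0, -0.0, 0.01], [-0.27, -3.93, 0.25, -0.0, -0.0, 0.01], [-0.27, -3.93, 0.25, -0.0, -0.0, 0.01], [-0.27, -3.93, 0.25, -0.0, -0.0, 0.01], [-0.27, -3.93, 0.25, -0.0, -0.0, 0.01], [-0.27, -3.93, 0.25, -0.0, -0.0, 0.01]]
```

View pics/w1.png

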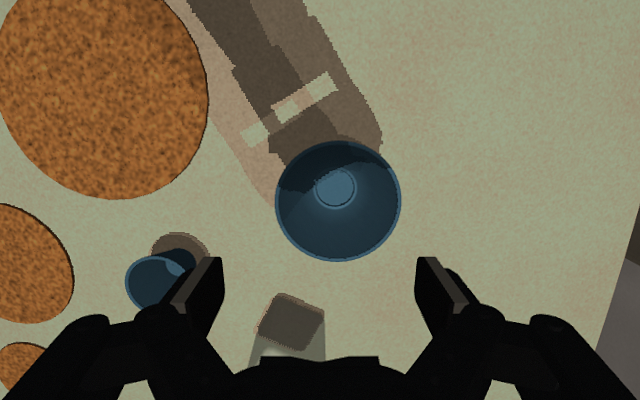

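The wrist view shows the medium bowl at (336,198), with the small bowl at (155,274) partly behind the left finger. The medium bowl comes out at (0.480,0.364), which agrees with the top camera. On to the lid.

>>> {"name": "move_arm", "arguments": {"increments": [[1, -0.3, -4.2, 0, 0, 0, 0], [1, -0.3, -4.2, 0, 0, 0, 0], [1, -0.3, -4.2, 0, 0, 0, 0], [1, -0.3, -4.2, 0, 0, 0, 0], [1, -0.3, -4.2, 0, 0, 0, 0], [1, -0.3, -4.2, 0, 0, 0, 0], [1, -0.3, -4.2, 0, 0, 0, 0], [1, -0.3, -4.2, 0, 0, 0, 0], [1, -0.3, -4.2, 0, 0, 0, 0], [1, -0.3, -4.2, 0, 0, 0, 0], [1, -0.3, -4.2, 0, 0, 0, 0], [1, -0.3, -4.2, 0, 0, 0, 0]]}}

```text
clock: 3.9
tcp_pos: [0.4754, -0.1603, 0.2956]
tcp_rot: [-0.0, -0.001, 1.0, 0.0]
contact_force: [0.1, 0.2, 0.6]
opening: 0.0856
finger_force: 0.0
```

>>> {"name": "move_arm", "arguments": {"increments": [[0.7, -0.2, -4.2, 1, 0, 0, 0], [0.7, -0.2, -4.2, 1, 0, 0, 0], [0.7, -0.2, -4.2, 1, 0, 0, 0], [0.7, -0.2, -4.2, 1, 0, 0, 0], [0.7, -0.2, -4.2, 1, 0, 0, 0], [0.7, 0, 0, 0, 0, 0, 0], [0.7, 0, 0, 0, 0, 0, 0]]}}

```text
clock: 4.6
tcp_pos: [0.4859, -0.3692, 0.2447]
tcp_rot: [-0.001, -0.001, 1.0, 0.001]
contact_force: [0.4, 0.7, -0.4]
opening: 0.0599
finger_force: 0.0
```

```bash
cat >> h.py <<'E'
def look(*things,name='wrist',save=None):
    s=read_state(); f=grab_frame(name); print('tcp',tcp(s)[0].round(4),'F',s['contact_force'].round(1),'open',round(float(s['opening']),4),round(float(s['clock']),2))
    for th,z in things:
        for r in regions_of(f,th)[:3]: print(th,round(r['conf'],2),np.round(r['position']),circ(f,r['region'],z,s))
    if save: cv2.imwrite(f'pics/{save}.png',f['img'][:,:,::-1])
    return s,f
E
python3 - <<'E'
from h import *
s,f=look(('lid',.089),('mat',.006))
r=regions_of(f,'lid')
# knob: blob at expected place; print gradient-based circle search around predicted knob top
for z,rr in((.142,.016),(.089,.1)):
    print(z,proj(f,[.487,-.363,z],s).round(1))
np.save('w2.npy',f['img']); cv2.imwrite('pics/w2.png',f['img'][:,:,::-1])
E
```

```text
tcp [ 0.4859 -0.3692  0.2447] F [ 0.4  0.7 -0.4] open 0.0599 4.6
lid 0.78 [325. 173.] [ 0.4869 -0.3645  0.0989  0.0012  0.1   ]
mat 0.97 [611.  76.] [ 0.3831 -0.0293  0.0695  0.0233  0.1095]
mat 0.96 [460. 388.] [ 0.8193 -0.1546  0.0358  0.0087  0.0525]
mat 0.88 [496. 246.] [ 0.595  -0.1386  0.0972  0.0081  0.106 ]
0.142 [[327.3 199.3]]
0.089 [[325.9 182.9]]
```

View pics/w2.png

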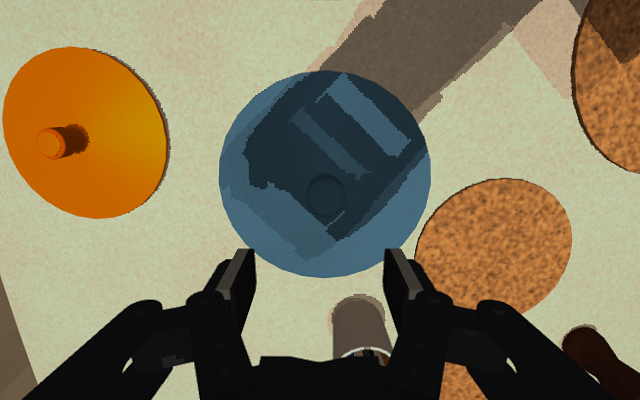

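The wrist view shows the blue lid centred at (325,173), its knob at (326,194) between the fingers, the mat at (496,246) and the pencil pot at (358,330). The lid is at (0.487,-0.3645). I'll go straight down and close on the knob.

>>> {"name": "move_arm", "arguments": {"increments": [[0.7, -0.1, 0.45, 4, 0, 0, 0], [0.7, 0, 0, 4, 0, 0, 0], [0.7, 0, 0, 3, 0, 0, 0], [0.7, 0, 0, 2, 0, 0, 0], [0.7, 0, 0, 0.5, 0, 0, 0], [0.7, 0, 0, 0, 0, 0, 0], [0.25, 0, 0, 0, 0, 0, 0], [0.25, 0, 0, 0, 0, 0, 0], [0.25, 0, 0, 0, 0, 0, 0], [0.25, 0, 0, 0, 0, 0, 0], [0.25, 0, 0, 0, 0, 0, 0]], "force": 40}}

```text
clock: 5.9
tcp_pos: [0.4869, -0.365, 0.1122]
tcp_rot: [0.001, -0.001, 1.0, -0.0]
contact_force: [-0.4, 3.9, 5.2]
opening: 0.0304
finger_force: 39.2
```

```bash
python3 - <<'E'
from h import *
look(('mat',.006),name='top')
E
```

```text
tcp [ 0.4869 -0.365   0.1122] F [-0.4  3.9  5.2] open 0.0304 5.9
mat 0.92 [325. 114.] [ 0.8259 -0.1647  0.0725  0.0013  0.0753]
mat 0.76 [321. 174.] [ 0.6052 -0.1409  0.1026  0.0063  0.1065]
mat 0.72 [235. 236.] [0.3643 0.0766 0.1212 0.0319 0.1216]
```

>>> {"name": "move_arm", "arguments": {"increments": [[0.25, 0, 0, -0.5, 0, 0, 0], [0.25, 0, 0, -1.5, 0, 0, 0], [0.25, 0, 0, -3, 0, 0, 0], [0.25, 0, 2, -1, 0, 0, 0], [0.25, 0, 3.5, 0, 0, 0, 0], [0.25, 0, 3.5, 0, 0, 0, 0], [0.25, -1.5, 3.5, 0, 0, 0, 0], [0.25, -3, 3.5, 0, 0, 0, 0], [0.25, -3, 3.5, 0, 0, 0, 0], [0.25, -2.5, 2, 0, 0, 0, 0], [0.25, -1.8, 1, 0, 0, 0, 0], [0.25, 0, 0, 0, 0, 0, 0]]}}

```text
clock: 7.2
tcp_pos: [0.6055, -0.1379, 0.1706]
tcp_rot: [0.0, -0.002, 1.0, 0.0]
contact_force: [-0.8, -0.3, -3.8]
opening: 0.0306
finger_force: 40.4
```

```bash
python3 - <<'E'
from h import *
s,f=look(('mat',.006),('lid',.06+.110))
E
```

```text
tcp [ 0.6055 -0.1379  0.1706] F [-0.8 -0.3 -3.8] open 0.0306 7.2
mat 0.93 [544.  22.] [0.3856 0.0526 0.11   0.0235 0.0986]
mat 0.57 [614. 181.] [0.6131 0.1539 0.0459 0.012  0.0648]
lid 0.91 [322. 186.] [ 0.5807 -0.1378  0.0743  0.0184  0.0867]
```

>>> {"name": "move_arm", "arguments": {"increments": [[0.25, 0, -0.1, 4, 0, 0, 0], [0.25, 0, 0, 4, 0, 0, 0], [0.25, 0, 0, 3, 0, 0, 0], [0.25, 0, 0, 1, 0, 0, 0], [0.25, 0, 0, 0.4, 0, 0, 0], [0.25, 0, 0, 0.2, 0, 0, 0], [0.25, 0, 0, 0.2, 0, 0, 0], [0.25, 0, 0, 0.1, 0, 0, 0], [0.25, 0, 0, 0, 0, 0, 0]]}}

```text
clock: 8.25
tcp_pos: [0.6044, -0.1412, 0.0424]
tcp_rot: [0.0, -0.001, 1.0, -0.0]
contact_force: [-0.1, 0.3, -3.3]
opening: 0.0302
finger_force: 40.6
```

>>> {"name": "move_arm", "arguments": {"increments": [[0.25, 0, 0, 0.1, 0, 0, 0], [0.25, 0, 0, 0.1, 0, 0, 0], [0.25, 0, 0, 0, 0, 0, 0]]}}

```text
clock: 8.55
tcp_pos: [0.6044, -0.1411, 0.0402]
tcp_rot: [0.0, -0.001, 1.0, -0.0]
contact_force: [-0.3, 2.8, 2.0]
opening: 0.0302
finger_force: 41.0
```

>>> {"name": "move_arm", "arguments": {"increments": [[0.6, 0, 0, 0, 0, 0, 0], [0.7, 0, 0, 0, 0, 0, 0], [0.7, 0, 0, 0, 0, 0, 0], [0.7, 0, 0, -2, 0, 0, 0], [0.7, 0, 0, -4, 0, 0, 0], [0.7, 0, 0, -4.5, 0, 0, 0], [0.8, 2, -3, -4.5, 0, 0, 0], [0.8, 2.5, -4, -4.5, 0, 0, 0], [0.8, 3, -4, -3, 0, 0, 0], [0.8, 3, -4, -2, 0, 0, 0], [0.8, 3, -4, -1, 0, 0, 0], [0.8, 2, -4, 0, 0, 0, 0]]}}

```text
clock: 9.75
tcp_pos: [0.4635, -0.3501, 0.2743]
tcp_rot: [0.001, -0.001, 1.0, -0.001]
contact_force: [1.1, -0.0, -0.5]
opening: 0.0684
finger_force: 0.0
```

```bash
python3 - <<'E'
from h import *
s,f=look(('bowl_large',.084),('lid',.017),save='w3')
E
```

```text
tcp [ 0.4635 -0.3501  0.2743] F [ 1.1 -0.  -0.5] open 0.0684 9.75
bowl_large 0.62 [306. 189.] [ 4.874e-01 -3.646e-01  9.890e-02  4.000e-04  1.000e-01]
lid 0.96 [309.  12.] [ 0.2108 -0.3618  0.0969  0.0115  0.0668]
lid 0.81 [ 90. 147.] [ 4.512e-01 -6.399e-01  9.760e-02  6.000e-04  9.980e-02]
lid 0.59 [484. 244.] [ 0.592  -0.1343  0.0893  0.0116  0.1012]
```

View pics/w3.png

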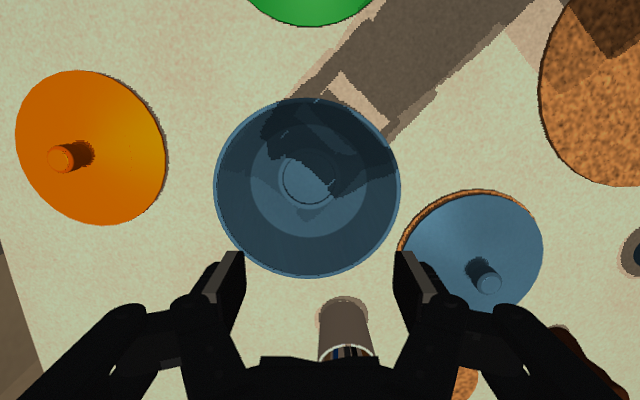

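The wrist view shows the large bowl at (306,189), centre (0.4874,-0.3646), fitted to 0.4 mm. The lid lies on the mat at (475,250). Next I'll plan the medium-bowl grasp on its −y rim side, with the tool leaning along the wall.

```bash
cat >> h.py <<'E'
def rimgrasp(c,rim_r,rim_z,lean,d=.016,back=0.):
    "TCP for gripping the wall at the -y side, d below the rim along the wall"
    a=np.radians(lean); r=rim_r-d*np.sin(a)-.00225/np.cos(a); g=np.array([c[0],c[1]-r,rim_z-d*np.cos(a)])
    R=tool((0,1),-lean); return g+R.apply([0,0,.019-back]),R
E
python3 - <<'E'
from h import *
p,R=rimgrasp([.480,.3641],.073,.082,21); print(p)
A=rimgrasp([.480,.3641],.073,.082,21,back=.12); print(A[0]); plan(A[0],R,14)
E
```

```text
[0.48       0.30605295 0.04932469]
[0.48       0.2630488  0.16135434]
[[-0.1, 4.38, 0.79, -1.5, 0.0, -0.01], [-0.11, 4.36, 0.91, -1.5, 0.0, -0.01], [-0.11, 4.34, 1.02, -1.5, 0.0, -0.01], [-0.11, 4.31, 1.13, -1.5, 0.0, -0.01], [-0.11, 4.28, 1.25, -1.5, 0.0, -0.01], [-0.11, 4.24, 1.36, -1.5, 0.0, -0.01], [-0.11, 4.21, 1.47, -1.5, 0.0, -0.01], [-0.11, 4.17, 1.58, -1.5, 0.0, -0.01], [-0.11, 4.12, 1.69, -1.5, 0.0, -0.01], [-0.11, 4.08, 1.79, -1.5, 0.0, -0.01], [-0.11, 4.03, 1.9, -1.5, 0.0, -0.01], [-0.11, 3.98, 2.01, -1.5, 0.0, -0.01], [-0.12, 3.92, 2.11, -1.5, 0.0, -0.01], [-0.12, 3.87, 2.21, -1.5, 0.0, -0.01]]
```

>>> {"name": "move_arm", "arguments": {"increments": [[0.7, -0.1, 4.4, 0.8, -1.5, 0, 0], [0.6, -0.1, 4.4, 0.9, -1.5, 0, 0], [0.5, -0.1, 4.3, 1.0, -1.5, 0, 0], [0.4, -0.1, 4.3, 1.1, -1.5, 0, 0], [0.4, -0.1, 4.3, 1.2, -1.5, 0, 0], [0.4, -0.1, 4.2, 1.4, -1.5, 0, 0], [0.4, -0.1, 4.2, 1.5, -1.5, 0, 0], [0.4, -0.1, 4.2, 1.6, -1.5, 0, 0], [0.4, -0.1, 4.1, 1.7, -1.5, 0, 0], [0.4, -0.1, 4.1, 1.8, -1.5, 0, 0], [0.4, -0.1, 4.0, 1.9, -1.5, 0, 0], [0.4, -0.1, 4.0, 2.0, -1.5, 0, 0]]}}

```text
clock: 11.1
tcp_pos: [0.4757, 0.1803, 0.1769]
tcp_rot: [-0.0, -0.001, 0.988, 0.157]
contact_force: [0.6, -0.0, 0.3]
opening: 0.0341
finger_force: 0.0
```

>>> {"name": "move_arm", "arguments": {"increments": [[0.4, -0.1, 3.9, 2.1, -1.5, 0, 0], [0.4, -0.1, 3.5, 2.1, -1.5, 0, 0], [0.4, 0, 0, 0, 0, 0, 0], [0.4, 0, 0, 0, 0, 0, 0]]}}

```text
clock: 11.5
tcp_pos: [0.4773, 0.2624, 0.1608]
tcp_rot: [-0.001, -0.002, 0.983, 0.182]
contact_force: [0.0, -0.2, -0.7]
opening: 0.0343
finger_force: 0.0
```

```bash
python3 - <<'E'
from h import *
s,f=look(('bowl_medium',.082))
c=None
p,R=rimgrasp([.480,.3641],.073,.082,21)
p0,R0=tcp(s); print('to go tool cm',(R0.inv().apply(p-p0)*100).round(2),'rot',(R0.inv()*R).as_rotvec(degrees=True).round(2))
E
```

```text
tcp [0.4773 0.2624 0.1608] F [ 0.  -0.2 -0.7] open 0.0343 11.5
bowl_medium 0.91 [394. 186.] [0.4788 0.3641 0.0716 0.0064 0.0745]
to go tool cm [-0.3   0.09 11.97] rot [-0.02 -0.13  0.19]
```

>>> {"name": "move_arm", "arguments": {"increments": [[0.4, -0.3, 0.1, 4, 0, 0, 0.2], [0.4, 0, 0, 3.5, 0, 0, 0], [0.4, 0, 0, 2.5, 0, 0, 0], [0.4, 0, 0, 1.5, 0, 0, 0], [0.4, 0, 0, 0.5, 0, 0, 0], [0.4, 0, 0, 0, 0, 0, 0], [0.2, 0, 0, 0, 0, 0, 0], [0, 0, 0, 0, 0, 0, 0], [0, 0, 0, 0, 0, 0, 0], [0, 0, 0, 0, 0, 0, 0], [0, 0, 0, 0, 0, 0, 0]], "force": 80}}

```text
clock: 12.7
tcp_pos: [0.4815, 0.3053, 0.0509]
tcp_rot: [0.0, 0.001, 0.983, 0.183]
contact_force: [-2.5, -0.1, 7.0]
opening: 0.0033
finger_force: 77.4
```

>>> {"name": "move_arm", "arguments": {"increments": [[0, 0, 0.18, -0.47, 0, 0, 0], [0, 0, 0.36, -0.93, 0, 0, 0], [0, 0, 0.72, -1.87, 0, 0, 0], [0, 0, 1.07, -2.8, 0, 0, 0], [0, 0, 1.07, -2.8, 0, 0, 0], [0, 0, 0.54, -1.4, 0, 0, 0], [0, 0, 0, 0, 0, 0, 0], [0, 0, 0, 0, 0, 0, 0]]}}

```text
clock: 13.5
tcp_pos: [0.481, 0.3048, 0.1593]
tcp_rot: [-0.0, 0.001, 0.983, 0.182]
contact_force: [-0.2, 0.1, -5.9]
opening: 0.0035
finger_force: 77.4
```

```bash
cat >> h.py <<'E'
def rimfit(f,region,r,x0,s=None,keep=None):
    "pose of a rim circle (x,y,z, tilt about world x, y in deg) from the region's outline"
    P=outline(region).astype(float)
    if keep is not None: P=P[keep(P)]
    u=cv2.undistortPoints(P.reshape(-1,1,2),f['K'],f['dist'])[:,0]; R,t=cam(f,s); d=np.c_[u,np.ones(len(u))]@R; C=-R.T@t
    def res(p):
        n=Ro.from_euler('xy',p[3:],degrees=True).apply([0,0,1]); X=C+d*(((p[:3]-C)@n)/(d@n))[:,None]
        return np.linalg.norm(X-p[:3],axis=1)-r
    o=least_squares(res,[*x0,0,0],loss='soft_l1',f_scale=.0007,x_scale=[.01,.01,.01,2,2]); return o.x.round(4),np.sqrt(np.mean(o.fun**2)).round(5)
E
python3 - <<'E'
from h import *
s,f=look(save='w4'); p=tcp(s)[0]
r=regions_of(f,'bowl_medium'); print([(q['conf'],q['position']) for q in r])
x0=[.48,.365,.082+p[2]-.0509]; print(x0)
B=outline(r[0]['region']); print(B.min(0),B.max(0))
print(rimfit(f,r[0]['region'],.0725,x0,s,lambda P:P[:,0]>350), circ(f,r[0]['region'],x0[2],s))
f=grab_frame('side'); r=regions_of(f,'bowl_medium'); print([(q['conf'],q['position']) for q in r])
cv2.imwrite('pics/s4.png',cv2.resize(f['img'][60:200,150:350,::-1],None,fx=3,fy=3))
E
```

```text
tcp [0.481  0.3048 0.1593] F [-0.2  0.1 -5.9] open 0.0035 13.5
[(0.66, [452.9, 213.4])]
[0.48, 0.365, np.float64(0.1904382432397192)]
[315 105] [564 352]
(array([  0.4804,   0.4077,   0.1465,  15.9015, -11.9955]), np.float64(0.0067)) [0.4767 0.3628 0.0691 0.0136 0.0754]
[(0.79, [233.0, 142.4])]
```

View pics/w4.png

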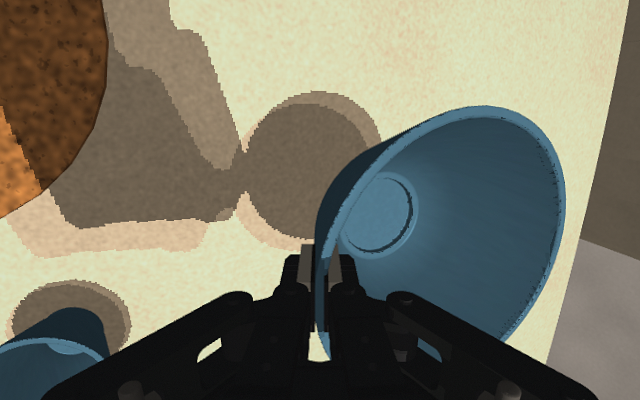

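The wrist view shows the bowl held at its −y rim. The visible rim arc runs (440,120) → (490,107) → (565,190) → (510,335), with the floor well at (378,213). I'll fit the rim arc only.

```bash
cat >> h.py <<'E'
def held(s,f,name,rim_r,rim_z,keep,th0=0.):
    "held bowl: origin x,y,z and tilt (deg about world x; + = far (+y) side up) from its rim arc, tilt about y free/zero"
    P=outline(regions_of(f,name)[0]['region']).astype(float); P=P[keep(P)]
    u=cv2.undistortPoints(P.reshape(-1,1,2),f['K'],f['dist'])[:,0]; R,t=cam(f,s); d=np.c_[u,np.ones(len(u))]@R; C=-R.T@t
    p0=tcp(s)[0]; out=[]
    for free in(0,1):
        def res(p):
            n=Ro.from_euler('xy',[p[3],p[4]*free],degrees=True).apply([0,0,1]); X=C+d*(((p[:3]-C)@n)/(d@n))[:,None]
            return np.r_[np.linalg.norm(X-p[:3],axis=1)-rim_r, (1-free)*0+p[4]*1e-4]
        o=least_squares(res,[p0[0],p0[1]+.058,p0[2]+.033,th0,0],loss='soft_l1',f_scale=.0007,x_scale=[.01,.01,.01,2,2])
        n=Ro.from_euler('xy',[o.x[3],o.x[4]*free],degrees=True).apply([0,0,1]); org=o.x[:3]-rim_z*n
        print('rim',o.x.round(4),'rms',np.sqrt(np.mean(o.fun**2)).round(5),'origin',org.round(4),'rel tcp',(org-p0).round(4),len(P))
E
python3 - <<'E'
from h import *
s=read_state(); f=grab_frame('wrist')
for k in (lambda P:(P[:,0]>450)&((P[:,1]<230)|(P[:,0]>515)), lambda P:(P[:,0]>480)&((P[:,1]<230)|(P[:,0]>530))):
    held(s,f,'bowl_medium',.0727,.082,k)
# where would a level rim centred per grasp appear
im=f['img'][:,:,::-1].copy(); a=np.linspace(0,2*np.pi,200)
for tl,col in((0,(0,0,255)),(-3,(0,255,0))):
    p0=tcp(s)[0]; c=p0+np.array([-.001,.0589,.0311]); g=np.array([0,-.066,0])
    X=Ro.from_euler('x',tl,degrees=True).apply(np.c_[.073*np.cos(a),.073*np.sin(a),0*a]-g)+g+c
    for q in proj(f,X,s): 
        if 0<q[0]<640 and 0<q[1]<400: im[int(q[1]),int(q[0])]=col
    X=Ro.from_euler('x',tl,degrees=True).apply(np.c_[.0255*np.cos(a),.0255*np.sin(a),0*a-.072]-g)+g+c
    for q in proj(f,X,s): 
        if 0<q[0]<640 and 0<q[1]<400: im[int(q[1]),int(q[0])]=col
cv2.imwrite('pics/w5.png',cv2.resize(im[90:370,300:600],None,fx=2,fy=2,interpolation=cv2.INTER_NEAREST))
E
```

```text
rim [ 0.4822  0.3683  0.1862 -0.6529  0.    ] rms 0.00029 origin [0.4822 0.3674 0.1042] rel tcp [ 0.0012  0.0625 -0.0542] 290
rim [ 0.4821  0.362   0.1899 -0.7322  1.2361] rms 0.00028 origin [0.4804 0.361  0.1079] rel tcp [-0.0006  0.0561 -0.0505] 290
rim [ 0.4822  0.3687  0.1861 -0.7021  0.    ] rms 0.00029 origin [0.4822 0.3677 0.1041] rel tcp [ 0.0013  0.0628 -0.0543] 240
rim [ 0.4816  0.3487  0.1977 -1.0707  3.4681] rms 0.00026 origin [0.4766 0.3471 0.1158] rel tcp [-0.0043  0.0422 -0.0426] 240
```

View pics/w5.png

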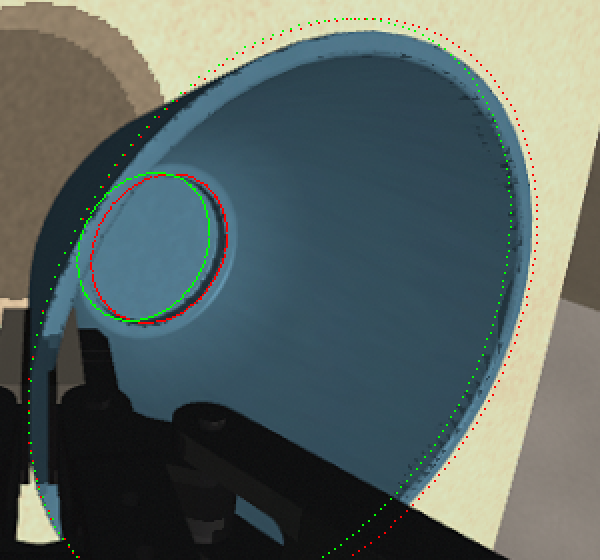

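The overlay shows the well edge matching the zero-droop model, and the far rim between the 0° and −3° models, nearer 0°. I'll fit with the pad constraint: droop, slide and roll about the grasp.

```bash
cat >> h.py <<'E'
def heldc(s,f,name,rel0,rim_r,rim_z,keep,lean):
    "held bowl by its rim arc: droop, roll, slide, x shift about the grasp; rel0 = origin - TCP when gripped. -> origin rel TCP, droop"
    P=outline(regions_of(f,name)[0]['region']).astype(float); P=P[keep(P)]
    u=cv2.undistortPoints(P.reshape(-1,1,2),f['K'],f['dist'])[:,0]; R,t=cam(f,s); d=np.c_[u,np.ones(len(u))]@R; C=-R.T@t
    p0,R0=tcp(s); dl=np.degrees(0); g=R0.apply([0,0,-.019])
    def pose(p):
        Q=Ro.from_euler('xy',[p[0],p[1]],degrees=True)*(R0*tool((0,1),-lean).inv()); v=Q.apply(np.array(rel0)-tool((0,1),-lean).apply([0,0,-.019]))
        return p0+g+v+R0.apply([-p[3]/1e3,0,p[2]/1e3]),Q.apply([0,0,1])
    def res(p):
        o,n=pose(p); c=o+rim_z*n; X=C+d*(((c-C)@n)/(d@n))[:,None]
        return np.r_[np.linalg.norm(X-c,axis=1)-rim_r, np.array([0,p[1]/2,p[2]/2,p[3]/2])*1e-3*np.sqrt(len(P))*.3]
    o=least_squares(res,[0,0,0,0],loss='soft_l1',f_scale=.0007); org,n=pose(o.x)
    print('droop,roll,slide,xs',o.x.round(2),'rms',np.sqrt(np.mean(o.fun**2)).round(5),'origin',org.round(4),'rel',(org-p0).round(4),'axis deg',np.degrees(n[:2]).round(2)); return org,n
E
python3 - <<'E'
from h import *
s=read_state(); f=grab_frame('wrist')
for r in(.0718,.0724,.073): heldc(s,f,'bowl_medium',[-.0015,.0588,-.0509],r,.082,lambda P:(P[:,0]>450)&((P[:,1]<230)|(P[:,0]>515)),21)
E
```

```text
droop,roll,slide,xs [-0.62  0.48 -0.16  1.55] rms 0.00048 origin [0.4807 0.363  0.1074] rel [-0.0005  0.058  -0.0515] axis deg [0.62 0.64]
droop,roll,slide,xs [-0.76  0.65 -0.08  2.13] rms 0.00053 origin [0.481  0.3629 0.1071] rel [-0.0001  0.0578 -0.0517] axis deg [0.78 0.78]
droop,roll,slide,xs [-0.89  0.81 -0.02  2.71] rms 0.00059 origin [0.4814 0.3627 0.1069] rel [ 0.0002  0.0577 -0.0519] axis deg [0.94 0.91]
```

>>> {"name": "move_arm", "arguments": {"increments": [[0, 0, -1.4, -0.54, 0, 0, 0], [0, 0, -2.8, -1.07, 0, 0, 0], [0, -0.05, -3.9, -1.5, 0, 0, 0], [0, -0.05, -3.9, -1.5, 0, 0, 0], [0, -0.05, -3.9, -1.5, 0, 0, 0], [0, -0.05, -3.9, -1.5, 0, 0, 0], [0, -0.05, -3.9, -1.5, 0, 0, 0], [0, -0.05, -3.9, -1.5, 0, 0, 0], [0, -0.05, -3.9, -1.5, 0, 0, 0], [0, -0.05, -3.9, -1.5, 0, 0, 0], [0, -0.05, -3.9, -1.5, 0, 0, 0], [0, -0.05, -3.9, -1.5, 0, 0, 0]]}}

```text
clock: 15.25
tcp_pos: [0.4854, -0.1598, 0.1598]
tcp_rot: [0.0, 0.001, 0.983, 0.182]
contact_force: [0.7, 0.6, -4.2]
opening: 0.0034
finger_force: 77.6
```

>>> {"name": "move_arm", "arguments": {"increments": [[0, -0.05, -3.9, -1.5, 0, 0, 0], [0, -0.05, -3.9, -1.5, 0, 0, 0], [0, -0.05, -3.9, -1.5, 0, 0, 0], [0, -0.05, -3.9, -1.5, 0, 0, 0], [0, 0, -3.9, -1.5, -0.4, 0, 0], [0, 0, -2.8, -1.07, -0.3, 0, 0], [0, 0, -1.4, -0.54, 0, 0, 0], [0, 0, 0, 0, 0, 0, 0], [0, 0, 0, 0, 0, 0, 0]]}}

```text
clock: 16.15
tcp_pos: [0.4867, -0.4115, 0.159]
tcp_rot: [-0.0, 0.001, 0.982, 0.188]
contact_force: [0.8, 0.2, -5.4]
opening: 0.0035
finger_force: 77.7
```

```bash
python3 - <<'E'
from h import *
s,f=look(); p,R=tcp(s); print(R.as_euler('xyz',degrees=True).round(2))
cv2.imwrite('pics/w6.png',f['img'][:,:,::-1])
o,n=heldc(s,f,'bowl_medium',[-.0015,.0588,-.0509],.0722,.082,lambda P:(P[:,0]>450)&((P[:,1]<230)|(P[:,0]>515)),21)
print('to go world', (np.array([.4874,-.3646,.006])-o).round(4), 'tool cm',(R.inv().apply(np.array([.4874,-.3646,.006])-o)*100).round(2))
print('down 1cm in tool',R.inv().apply([0,0,-1]).round(3),'+y',R.inv().apply([0,1,0]).round(3))
E
```

```text
tcp [ 0.4867 -0.4115  0.159 ] F [ 0.8  0.2 -5.4] open 0.0035 16.15
[ 1.5827e+02 -7.0000e-02  1.7985e+02]
droop,roll,slide,xs [-0.49  0.57  0.04  1.64] rms 0.00042 origin [ 0.4863 -0.3526  0.1083] rel [-0.0004  0.0589 -0.0507] axis deg [ 0.64 -0.24]
to go world [ 0.0011 -0.012  -0.1023] tool cm [-0.13 -4.9   9.06]
down 1cm in tool [-0.001 -0.37   0.929] +y [0.003 0.929 0.37 ]
```

>>> {"name": "move_arm", "arguments": {"increments": [[0, -0.1, -1.11, -0.44, 0, 0, 0], [0, 0, -0.74, 1.86, 0, 0, 0], [0, 0, -1.11, 2.79, 0, 0, 0], [0, 0, -0.93, 2.32, 0, 0, 0], [0, 0, -0.37, 0.93, 0, 0, 0], [0, 0, 0, 0, 0, 0, 0], [0, 0, 0, 0, 0, 0, 0]]}}

```text
clock: 16.95
tcp_pos: [0.4882, -0.4241, 0.0754]
tcp_rot: [0.0, 0.001, 0.982, 0.188]
contact_force: [-1.0, 0.0, -3.8]
opening: 0.0037
finger_force: 77.9
```

```bash
python3 - <<'E'
from h import *
s,f=look(); p,R=tcp(s)
o,n=heldc(s,f,'bowl_medium',[-.0015,.0588,-.0509],.0722,.082,lambda P:(P[:,0]>450)&((P[:,1]<230)|(P[:,0]>515)),21)
print('to go world', (np.array([.4874,-.3646,.006])-o).round(4), 'tool cm',(R.inv().apply(np.array([.4874,-.3646,.006])-o)*100).round(2))
look(('bowl_large',.084),('bowl_medium',o[2]+.082),name='top')
E
```

```text
tcp [ 0.4882 -0.4241  0.0754] F [-1.   0.  -3.8] open 0.0037 16.95
droop,roll,slide,xs [-0.44  0.38  0.1   1.73] rms 0.00039 origin [ 0.488  -0.3652  0.0245] rel [-0.0001  0.0589 -0.0508] axis deg [ 0.4  -0.21]
to go world [-0.0006  0.0006 -0.0185] tool cm [ 0.06 -0.63  1.75]
tcp [ 0.4882 -0.4242  0.0758] F [ 0.8  0.7 -4.8] open 0.003 17.05
bowl_large 0.54 [398. 182.] [ 0.4994 -0.3708  0.0818  0.0101  0.0764]
bowl_medium 0.56 [401. 196.] [ 0.5131 -0.377   0.0461  0.0094  0.0599]
```

>>> {"name": "move_arm", "arguments": {"increments": [[0, 0, -0.2, 0.67, 0, 0, 0], [0, 0, -0.15, 0.37, 0, 0, 0], [0, 0, -0.07, 0.19, 0, 0, 0], [0, 0, 0, 0, 0, 0, 0], [0, 0, 0, 0, 0, 0, 0]]}}

```text
clock: 17.7
tcp_pos: [0.4877, -0.423, 0.0613]
tcp_rot: [-0.0, 0.001, 0.982, 0.188]
contact_force: [-0.1, -0.1, -5.1]
opening: 0.0035
finger_force: 77.7
```

>>> {"name": "move_arm", "arguments": {"increments": [[0, 0, -0.04, 0.1, 0, 0, 0], [0, 0, -0.04, 0.1, 0, 0, 0], [0, 0, 0, 0, 0, 0, 0]]}}

```text
clock: 18.0
tcp_pos: [0.4876, -0.423, 0.0591]
tcp_rot: [-0.0, 0.001, 0.982, 0.188]
contact_force: [-0.8, 0.3, -5.3]
opening: 0.0033
finger_force: 77.8
```

No contact below ledge height, so the foot is entering the well. Lowering further.

>>> {"name": "move_arm", "arguments": {"increments": [[0, 0, -0.04, 0.1, 0, 0, 0], [0, 0, -0.04, 0.1, 0, 0, 0], [0, 0, 0, 0, 0, 0, 0]]}}

```text
clock: 18.3
tcp_pos: [0.4877, -0.4232, 0.0572]
tcp_rot: [-0.0, 0.001, 0.982, 0.188]
contact_force: [0.7, -0.3, -2.7]
opening: 0.0033
finger_force: 78.1
```

>>> {"name": "move_arm", "arguments": {"increments": [[0, 0, -0.04, 0.1, 0, 0, 0], [0, 0, 0, 0, 0, 0, 0]]}}

```text
clock: 18.5
tcp_pos: [0.4877, -0.4235, 0.0569]
tcp_rot: [-0.0, 0.001, 0.982, 0.188]
contact_force: [-2.3, -1.5, 4.9]
opening: 0.0034
finger_force: 79.2
```

>>> {"name": "move_arm", "arguments": {"increments": [[0.06, 0, 0, 0, 0, 0, 0], [0.1, 0, 0, 0, 0, 0, 0], [0.12, 0, 0, 0, 0, 0, 0], [0.12, 0, 0, 0, 0, 0, 0]]}}

```text
clock: 18.9
tcp_pos: [0.4877, -0.4228, 0.0559]
tcp_rot: [-0.0, 0.001, 0.982, 0.188]
contact_force: [0.3, 0.1, 0.9]
opening: 0.0104
finger_force: 0.6
```

>>> {"name": "move_arm", "arguments": {"increments": [[0.12, 0, 0, -0.5, 0, 0, 0], [0.12, 0, 0, -1, 0, 0, 0], [0.14, 0, 0, -2, 0, 0, 0], [0.2, 0, 0, -3, 0, 0, 0], [0.3, 0, 0, -4, 0, 0, 0], [0.3, 0, 0, -3, 0, 0, 0], [0.3, 0, 0, -1.5, 0, 0, 0], [0.3, 0, 0, 0, 0, 0, 0]]}}

```text
clock: 19.7
tcp_pos: [0.4879, -0.4798, 0.1982]
tcp_rot: [0.001, 0.001, 0.982, 0.186]
contact_force: [0.3, 0.2, -0.0]
opening: 0.0254
finger_force: 0.0
```

```bash
python3 - <<'E'
from h import *
s,f=look(('bowl_large',.084),('bowl_medium',.088),('lid',.017),save='w7')
for n,r,x0 in(('bowl_large',.0989,[.487,-.365,.084]),('bowl_medium',.072,[.487,-.365,.088])):
    print(n,rimfit(f,regions_of(f,n)[0]['region'],r,x0,s))
E
```

```text
tcp [ 0.4879 -0.4798  0.1982] F [ 0.3  0.2 -0. ] open 0.0254 19.7
bowl_large 0.58 [339. 127.] [ 0.4854 -0.3644  0.096   0.0146  0.1011]
bowl_medium 0.65 [384. 174.] [ 0.4866 -0.365   0.072   0.0018  0.0746]
bowl_medium 0.54 [626. 260.] [0.6905 0.0863 0.0671 0.0165 0.0702]
lid 0.9 [491. 238.] [ 0.6062 -0.1398  0.0982  0.0068  0.1034]
lid 0.88 [ 74. 146.] [ 0.4546 -0.6265  0.0863  0.0161  0.0983]
bowl_large (array([ 0.4872, -0.3631,  0.0819,  0.465 , -0.1812]), np.float64(0.01599))
bowl_medium (array([ 0.4869, -0.3635,  0.0852,  1.2764, -1.4166]), np.float64(0.00151))
```

View pics/w7.png

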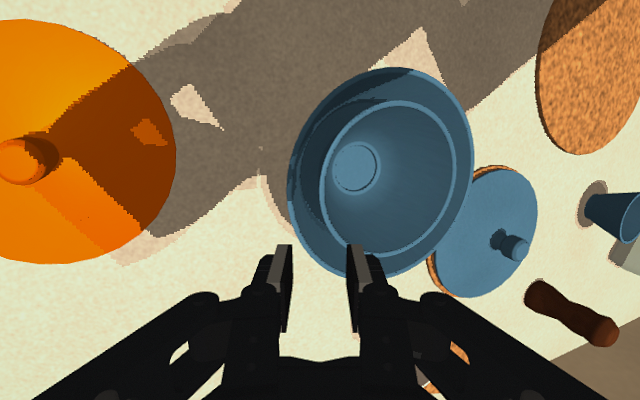

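The wrist view shows the medium bowl nested concentrically in the large one: medium rim centred at (388,178), well at (355,167). The lid is flat on the mat at (488,232). Next, the small bowl.

```bash
python3 - <<'E'
from h import *
c=[.597,.137]
print(rimgrasp(c,.046,.071,18,d=.015)[0]); A=rimgrasp(c,.046,.071,18,d=.015,back=.13); print(A[0]); plan(A[0],A[1],14)
E
```

```text
[0.597      0.10387237 0.03866408]
[0.597      0.06370016 0.16230143]
[[-0.77, 3.51, 1.65, 0.27, -0.01, -0.01], [-0.78, 3.52, 1.63, 0.27, -0.01, -0.01], [-0.78, 3.52, 1.61, 0.27, -0.01, -0.01], [-0.78, 3.53, 1.6, 0.27, -0.01, -0.01], [-0.78, 3.54, 1.58, 0.27, -0.01, -0.01], [-0.78, 3.55, 1.56, 0.27, -0.01, -0.01], [-0.78, 3.55, 1.55, 0.27, -0.01, -0.01], [-0.78, 3.56, 1.53, 0.27, -0.01, -0.01], [-0.78, 3.57, 1.51, 0.27, -0.01, -0.01], [-0.78, 3.58, 1.5, 0.27, -0.01, -0.01], [-0.78, 3.58, 1.48, 0.27, -0.01, -0.01], [-0.78, 3.59, 1.46, 0.27, -0.01, -0.01], [-0.78, 3.6, 1.45, 0.27, -0.01, -0.01], [-0.78, 3.6, 1.43, 0.27, -0.01, -0.01]]
```

>>> {"name": "move_arm", "arguments": {"increments": [[0.3, -0.8, 3.5, 1.3, 0.3, 0, 0], [0.3, -0.8, 3.5, 1.3, 0.3, 0, 0], [0.3, -0.8, 3.5, 1.4, 0.3, 0, 0], [0.3, -0.8, 3.5, 1.6, 0.3, 0, 0], [0.35, -0.8, 3.5, 1.6, 0.3, 0, 0], [0.35, -0.8, 3.55, 1.6, 0.3, 0, 0], [0.35, -0.8, 3.55, 1.6, 0.3, 0, 0], [0.35, -0.8, 3.55, 1.6, 0.3, 0, 0], [0.35, -0.8, 3.55, 1.6, 0.3, 0, 0], [0.35, -0.8, 3.6, 1.6, 0.3, 0, 0], [0.35, -0.8, 3.6, 1.5, 0.3, 0, 0], [0.35, -0.8, 3.6, 1.5, 0.3, 0, 0]]}}

```text
clock: 21.2
tcp_pos: [0.5846, -0.0154, 0.1693]
tcp_rot: [-0.001, 0.001, 0.988, 0.157]
contact_force: [0.8, 0.4, 1.0]
opening: 0.0301
finger_force: 0.0
```

>>> {"name": "move_arm", "arguments": {"increments": [[0.35, -0.8, 3.6, 1.5, 0.2, 0, 0], [0.35, -0.8, 3.6, 1.5, 0, 0, 0], [0.35, 0, 0, 0, 0, 0, 0], [0.35, 0, 0, 0, 0, 0, 0]]}}

```text
clock: 21.6
tcp_pos: [0.6005, 0.0614, 0.163]
tcp_rot: [-0.001, 0.0, 0.988, 0.156]
contact_force: [0.2, 0.4, 0.6]
opening: 0.0297
finger_force: 0.0
```

```bash
python3 - <<'E'
from h import *
s,f=look(('bowl_small',.071)); g=grab_frame('top')
for r in regions_of(f,'bowl_small')[:1]: print(circ(f,r['region'],.071,s,r=.045), rimfit(f,r['region'],.045,[.597,.137,.071],s))
for r in regions_of(g,'bowl_small')[:1]: print(circ(g,r['region'],.071))
p0,R0=tcp(s); p,R=rimgrasp([.597,.137],.046,.071,18,d=.015); print('to go',(R0.inv().apply(p-p0)*100).round(2),(R0.inv()*R).as_rotvec(degrees=True).round(2))
E
```

```text
tcp [0.6005 0.0614 0.163 ] F [0.2 0.4 0.6] open 0.0297 21.6
bowl_small 0.74 [369. 185.] [0.5961 0.1346 0.0454 0.001  0.0479]
[0.5961 0.1346 0.0479 0.0012 0.0479] (array([ 0.5961,  0.1349,  0.07  ,  1.9425, -1.8547]), np.float64(0.00088))
[0.6015 0.155  0.0299 0.0075 0.042 ]
to go [ 0.32  0.22 13.14] [-0.1  -0.12 -0.04]
```

>>> {"name": "move_arm", "arguments": {"increments": [[0.4, 0.37, 0.1, 4, 0, 0, 0], [0.4, 0, 0, 4, 0, 0, 0], [0.4, 0, 0, 3, 0, 0, 0], [0.4, 0, 0, 1.5, 0, 0, 0], [0.4, 0, 0, 0.6, 0, 0, 0], [0.4, 0, 0, 0, 0, 0, 0], [0.2, 0, 0, 0, 0, 0, 0], [0, 0, 0, 0, 0, 0, 0], [0, 0, 0, 0, 0, 0, 0], [0, 0, 0, 0, 0, 0, 0], [0, 0, 0, 0, 0, 0, 0]], "force": 60}}

```text
clock: 22.95
tcp_pos: [0.5975, 0.1017, 0.0408]
tcp_rot: [0.0, 0.001, 0.988, 0.156]
contact_force: [-1.8, 0.9, 7.0]
opening: 0.004
finger_force: 60.7
```

>>> {"name": "move_arm", "arguments": {"increments": [[0, 0, 0.15, -0.48, 0, 0, 0], [0, 0, 0.31, -0.95, 0, 0, 0], [0, 0, 0.62, -1.9, 0, 0, 0], [0, 0, 0.93, -2.85, 0, 0, 0], [0, 0, 0.93, -2.85, 0, 0, 0], [0, 0, 0.7, -2.0, 0, 0, 0], [0, 0, 0, 0, 0, 0, 0], [0, 0, 0, 0, 0, 0, 0]]}}

```text
clock: 23.75
tcp_pos: [0.597, 0.1023, 0.1556]
tcp_rot: [-0.0, 0.001, 0.988, 0.155]
contact_force: [0.0, -0.1, -2.9]
opening: 0.0039
finger_force: 60.3
```

```bash
python3 - <<'E'
from h import *
s,f=look(); p,R=tcp(s)
cv2.imwrite('pics/w8.png',f['img'][:,:,::-1])
B=outline(regions_of(f,'bowl_small')[0]['region']); print(B.min(0),B.max(0),[B[i].tolist() for i in (B[:,0].argmin(),B[:,1].argmin(),B[:,0].argmax(),B[:,1].argmax())])
a=np.linspace(0,2*np.pi,9)[:-1]; c=p+[-.001,.0341,-.0408+.071]; print(proj(f,np.c_[.046*np.cos(a)+c[0],.046*np.sin(a)+c[1],0*a+c[2]],s).round().tolist())
for k in(lambda P:(P[:,0]>410)&((P[:,1]<200)|(P[:,0]>430)),lambda P:(P[:,0]>425)&((P[:,1]<200)|(P[:,0]>450))):
    o,n=heldc(s,f,'bowl_small',[-.001,.0341,-.0408],.0453,.071,k,18)
E
```

```text
tcp [0.597  0.1023 0.1556] F [ 0.  -0.1 -2.9] open 0.0039 23.75
[315 178] [497 344] [[315, 220], [419, 178], [497, 254], [328, 344]]
[[407.0, 361.0], [467.0, 323.0], [499.0, 260.0], [487.0, 197.0], [427.0, 171.0], [349.0, 212.0], [314.0, 295.0], [345.0, 354.0]]
droop,roll,slide,xs [13.56  3.57 22.91  2.07] rms 0.00574 origin [0.5952 0.1561 0.104 ] rel [-0.0019  0.0538 -0.0515] axis deg [  3.5  -13.33]
droop,roll,slide,xs [0.13 0.59 1.89 2.45] rms 0.00225 origin [0.5979 0.137  0.113 ] rel [ 0.0009  0.0347 -0.0426] axis deg [ 0.63 -0.02]
```

```bash
python3 - <<'E'
from h import *
s=read_state(); f=grab_frame('wrist')
for rr in(.045,.0456):
  for k in(lambda P:(P[:,0]>415)&((P[:,1]<235)|(P[:,0]>480)),lambda P:(P[:,0]>430)&((P[:,1]<235)|(P[:,0]>488))):
    o,n=heldc(s,f,'bowl_small',[-.001,.0341,-.0408],rr,.071,k,18)
E
```

```text
droop,roll,slide,xs [-0.53 -0.11  0.01  1.85] rms 0.00036 origin [0.5977 0.1358 0.113 ] rel [ 0.0009  0.0335 -0.0412] axis deg [0.07 0.62]
droop,roll,slide,xs [-0.58  0.15  0.01  1.84] rms 0.00035 origin [0.5974 0.1358 0.1129] rel [ 0.0006  0.0334 -0.0413] axis deg [0.33 0.67]
droop,roll,slide,xs [-0.92  0.03  0.03  2.47] rms 0.00044 origin [0.5982 0.1354 0.1127] rel [ 0.0014  0.0331 -0.0415] axis deg [0.22 1.02]
droop,roll,slide,xs [-0.96  0.26  0.02  2.47] rms 0.00043 origin [0.5979 0.1354 0.1127] rel [ 0.0011  0.033  -0.0415] axis deg [0.44 1.06]
```

>>> {"name": "move_arm", "arguments": {"increments": [[0, 0.3, -1.4, -0.46, 0, 0, 0], [0, 0.65, -2.85, -0.93, 0, 0, 0], [0, 0.9, -3.8, -1.24, 0, 0, 0], [0, 0.9, -3.8, -1.24, 0, 0, 0], [0, 0.9, -3.8, -1.24, 0, 0, 0], [0, 0.9, -3.8, -1.24, 0, 0, 0], [0, 0.9, -3.8, -1.24, 0, 0, 0], [0, 0.9, -3.8, -1.24, 0, 0, 0], [0, 0.9, -3.8, -1.24, 0, 0, 0], [0, 0.9, -3.8, -1.24, 0, 0, 0], [0, 0.9, -3.8, -1.24, -0.2, 0, 0], [0, 0.9, -3.8, -1.24, -0.2, 0, 0]]}}

```text
clock: 25.4
tcp_pos: [0.4955, -0.344, 0.1567]
tcp_rot: [-0.0, 0.001, 0.987, 0.159]
contact_force: [-0.1, 0.6, -1.6]
opening: 0.0038
finger_force: 60.4
```

>>> {"name": "move_arm", "arguments": {"increments": [[0, 0.8, -3.4, -1.1, -0.2, 0, 0], [0, 0.4, -2, -0.65, -0.2, 0, 0], [0, 0, 0, 0, 0, 0, 0], [0, 0, 0, 0, 0, 0, 0]]}}

```text
clock: 25.8
tcp_pos: [0.4839, -0.3988, 0.1559]
tcp_rot: [-0.0, 0.002, 0.987, 0.163]
contact_force: [-0.0, 0.7, -2.2]
opening: 0.0039
finger_force: 60.4
```

```bash
python3 - <<'E'
from h import *
s,f=look(); p,R=tcp(s)
o,n=heldc(s,f,'bowl_small',[-.001,.0341,-.0408],.0453,.071,lambda P:(P[:,0]>420)&((P[:,1]<235)|(P[:,0]>484)),18)
d=np.array([.4875,-.3984,.0528])-p; print('world',d.round(4),'tool',(R.inv().apply(d)*100).round(2),'down',R.inv().apply([0,0,-1]).round(3))
r=regions_of(f,'bowl_medium')[0]; print(r['conf'],circ(f,r['region'],.088,s))
E
```

```text
tcp [ 0.4839 -0.3988  0.1559] F [-0.   0.7 -2.2] open 0.0039 25.8
droop,roll,slide,xs [-0.71  0.38  0.05  2.14] rms 0.00047 origin [ 0.4848 -0.3649  0.115 ] rel [ 0.0008  0.0339 -0.0409] axis deg [ 0.46 -0.04]
world [ 0.0036  0.0004 -0.1031] tool [-0.37 -3.28  9.78] down [-0.002 -0.321  0.947]
0.64 [ 0.4715 -0.3757  0.0575  0.0182  0.0729]
```

>>> {"name": "move_arm", "arguments": {"increments": [[0, -0.36, -0.64, 1.9, 0, 0, 0], [0, 0, -0.96, 2.84, 0, 0, 0], [0, 0, -0.8, 2.37, 0, 0, 0], [0, 0, -0.33, 0.94, 0, 0, 0], [0, 0, -0.06, 0.19, 0, 0, 0], [0, 0, 0, 0, 0, 0, 0], [0, 0, 0, 0, 0, 0, 0]]}}

```text
clock: 26.65
tcp_pos: [0.4886, -0.3988, 0.0706]
tcp_rot: [0.0, 0.001, 0.987, 0.162]
contact_force: [0.2, -0.7, -1.8]
opening: 0.0042
finger_force: 60.5
```

```bash
python3 - <<'E'
from h import *
s,f=look(); p,R=tcp(s)
o,n=heldc(s,f,'bowl_small',[-.001,.0341,-.0408],.0453,.071,lambda P:(P[:,0]>420)&((P[:,1]<235)|(P[:,0]>484)),18)
d=np.array([.4875,-.3984,.0528])-p; print('world',d.round(4),'tool',(R.inv().apply(d)*100).round(2))
r=regions_of(f,'bowl_medium')[0]; B=outline(r['region']); print(r['conf'],B.min(0),B.max(0))
P=B.astype(float)
for cut in (480,510,530):
    Q=to_plane(f,P[(P[:,0]>cut)&(P[:,1]<300)],.088,s); q=least_squares(lambda v:np.hypot(Q[:,0]-v[0],Q[:,1]-v[1])-.0722,[.487,-.365],loss='soft_l1',f_scale=.001); print(cut,len(Q),q.x.round(4),np.sqrt(np.mean(q.fun**2)).round(5))
cv2.imwrite('pics/w9.png',f['img'][:,:,::-1])
E
```

```text
tcp [ 0.4886 -0.3988  0.0706] F [ 0.2 -0.7 -1.8] open 0.0042 26.65
droop,roll,slide,xs [-0.84  0.45  0.06  2.17] rms 0.00043 origin [ 0.4894 -0.3651  0.0295] rel [ 0.0008  0.0337 -0.0411] axis deg [0.44 0.22]
world [-0.0011  0.0004 -0.0178] tool [ 0.11 -0.53  1.7 ]
0.9 [243  99] [520 324]
480 282 [ 0.4857 -0.3658] 0.00776
510 98 [ 0.4874 -0.3641] 0.00024Traceback (most recent call last):
  File "<stdin>", line 8, in <module>
  File "h.py", line 11, in to_plane
    R,t=cam(f,s); u=cv2.undistortPoints(np.array(px,float).reshape(-1,1,2),f['K'],f['dist'])[:,0]
                    ~~~~~~~~~~~~~~~~~~~^^^^^^^^^^^^^^^^^^^^^^^^^^^^^^^^^^^^^^^^^^^^^^^^^^^^^
cv2.error: OpenCV(4.12.0) /io/opencv/modules/calib3d/src/undistort.dispatch.cpp:347: error: (-215:Assertion failed) CV_IS_MAT(_src) && CV_IS_MAT(_dst) && (_src->rows == 1 || _src->cols == 1) && (_dst->rows == 1 || _dst->cols == 1) && _src->cols + _src->rows - 1 == _dst->rows + _dst->cols - 1 && (CV_MAT_TYPE(_src->type) == CV_32FC2 || CV_MAT_TYPE(_src->type) == CV_64FC2) && (CV_MAT_TYPE(_dst->type) == CV_32FC2 || CV_MAT_TYPE(_dst->type) == CV_64FC2) in function 'cvUndistortPointsInternal'
```

>>> {"name": "move_arm", "arguments": {"increments": [[0, 0.15, -0.1, 0.49, 0, 0, 0], [0, 0, -0.16, 0.47, 0, 0, 0], [0, 0, -0.06, 0.19, 0, 0, 0], [0, 0, 0, 0, 0, 0, 0], [0, 0, 0, 0, 0, 0, 0]]}}

```text
clock: 27.3
tcp_pos: [0.4866, -0.3979, 0.0573]
tcp_rot: [-0.0, 0.001, 0.987, 0.163]
contact_force: [0.9, -0.2, -1.4]
opening: 0.0042
finger_force: 60.5
```

>>> {"name": "move_arm", "arguments": {"increments": [[0, 0, -0.03, 0.1, 0, 0, 0], [0, 0, -0.03, 0.1, 0, 0, 0], [0, 0, 0, 0, 0, 0, 0]]}}

```text
clock: 27.6
tcp_pos: [0.4869, -0.3984, 0.056]
tcp_rot: [0.0, 0.001, 0.987, 0.162]
contact_force: [-0.7, -1.2, 4.6]
opening: 0.004
finger_force: 63.5
```

```bash
python3 - <<'E'
from h import *
s,f=look(); p,R=tcp(s); print('moment',s['moment'].round(3))
o,n=heldc(s,f,'bowl_small',[-.001,.0341,-.0408],.0453,.071,lambda P:(P[:,0]>420)&((P[:,1]<235)|(P[:,0]>484)),18)
B=outline(regions_of(f,'bowl_medium')[0]['region']).astype(float)
for cut in(490,505): 
    Q=to_plane(f,B[(B[:,0]>cut)&(B[:,1]<300)],.088,s)
    if len(Q)>20: q=least_squares(lambda v:np.hypot(Q[:,0]-v[0],Q[:,1]-v[1])-.0722,[.487,-.365],loss='soft_l1',f_scale=.001); print(cut,len(Q),q.x.round(4),np.sqrt(np.mean(q.fun**2)).round(5))
im=f['img'][:,:,::-1].copy(); a=np.linspace(0,2*np.pi,300); c=p+np.array([0,.0339,-.0408])
for X,col in((np.c_[.046*np.cos(a)+c[0],.046*np.sin(a)+c[1],0*a+c[2]+.071],(0,0,255)),(np.c_[.073*np.cos(a)+.4872,.073*np.sin(a)-.3644,0*a+.088],(0,255,0))):
    for q in proj(f,X,s):
        if 0<=q[0]<640 and 0<=q[1]<400: im[int(q[1]),int(q[0])]=col
cv2.imwrite('pics/w10.png',cv2.resize(im[60:360,220:560],None,fx=2,fy=2,interpolation=cv2.INTER_NEAREST))
E
```

```text
tcp [ 0.4869 -0.3984  0.056 ] F [-0.7 -1.2  4.6] open 0.004 27.6
moment [-0.481  0.05   0.019]
droop,roll,slide,xs [-0.88  0.04  0.04  2.16] rms 0.00046 origin [ 0.4881 -0.3648  0.0149] rel [ 0.0012  0.0337 -0.0411] axis deg [0.05 0.26]
490 258 [ 0.4873 -0.3645] 0.01498
505 172 [ 0.4876 -0.3638] 0.00023
```

View pics/w10.png

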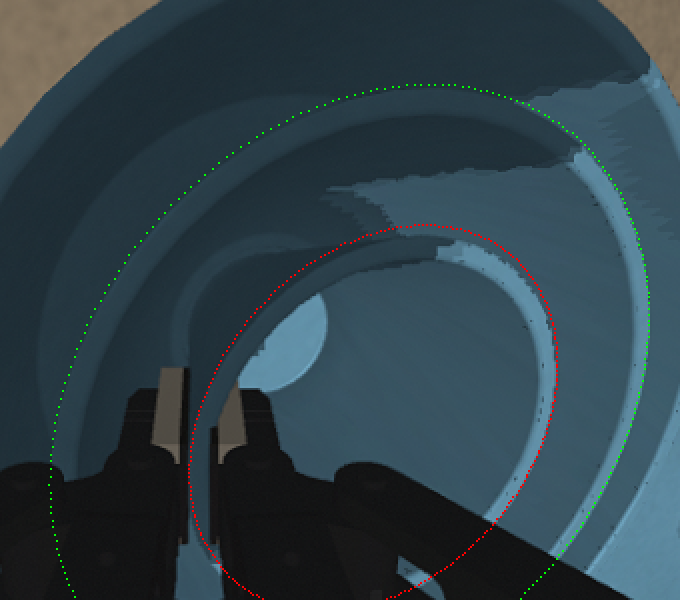

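The overlay shows green (medium rim model) matching, with the real small rim slightly below red, meaning about +1 mm in x. The small foot has touched the well's ledge, so I lift 1.5 mm, shift −1 mm x and +0.6 mm y, and lower again.

>>> {"name": "move_arm", "arguments": {"increments": [[0, 0, 0.05, -0.14, 0, 0, 0], [0, 0.1, 0.06, 0.02, 0, 0, 0], [0, 0, 0, 0, 0, 0, 0], [0, 0, -0.03, 0.1, 0, 0, 0], [0, 0, -0.03, 0.09, 0, 0, 0], [0, 0, 0, 0, 0, 0, 0]]}}

```text
clock: 28.35
tcp_pos: [0.4858, -0.3977, 0.0554]
tcp_rot: [0.0, 0.001, 0.987, 0.162]
contact_force: [-1.2, -1.8, 4.6]
opening: 0.0039
finger_force: 64.2
```

```bash
python3 - <<'E'
from h import *
F=[];M=[]
for i in range(6):
    s=read_state(); f=grab_frame('wrist'); F.append(s['contact_force']);M.append(s['moment'])
    if i<2: heldc(s,f,'bowl_small',[-.001,.0341,-.0408],.0453,.071,lambda P:(P[:,0]>420)&((P[:,1]<235)|(P[:,0]>484)),18)
print(np.mean(F,0).round(2),np.std(F,0).round(2),np.mean(M,0).round(3),np.std(M,0).round(3),s['clock'],tcp(s)[0].round(4))
B=outline(regions_of(f,'bowl_medium')[0]['region']).astype(float); Q=to_plane(f,B[(B[:,0]>505)&(B[:,1]<300)],.088,s)
q=least_squares(lambda v:np.hypot(Q[:,0]-v[0],Q[:,1]-v[1])-.0722,[.487,-.365],loss='soft_l1',f_scale=.001); print(len(Q),q.x.round(4),np.sqrt(np.mean(q.fun**2)).round(5))
E
```

```text
droop,roll,slide,xs [-0.73  0.52  0.13  2.03] rms 0.00046 origin [ 0.4864 -0.3639  0.0144] rel [ 0.0006  0.0338 -0.041 ] axis deg [0.54 0.1 ]
droop,roll,slide,xs [-0.64  0.19  0.02  2.26] rms 0.00046 origin [ 0.487  -0.3638  0.0145] rel [ 0.0011  0.0339 -0.0409] axis deg [0.2  0.02]
[-1.21 -1.95  4.96] [0.41 0.38 0.38] [-0.476  0.167  0.036] [0.021 0.04  0.027] 28.7 [ 0.4858 -0.3977  0.0554]
169 [ 0.488  -0.3634] 0.00027
```

>>> {"name": "move_arm", "arguments": {"increments": [[0, 0, -0.07, -0.02, 0, 0, 0], [0, 0, 0, 0, 0, 0, 0], [0, 0, 0, 0, 0, 0, 0]]}}

```text
clock: 29.1
tcp_pos: [0.4858, -0.3983, 0.0551]
tcp_rot: [-0.0, 0.001, 0.987, 0.162]
contact_force: [-1.7, -1.6, 5.8]
opening: 0.0042
finger_force: 64.3
```

>>> {"name": "move_arm", "arguments": {"increments": [[0, 0, -0.07, -0.02, 0, 0, 0], [0, 0, 0, 0, 0, 0, 0], [0, 0, 0, 0, 0, 0, 0]]}}

```text
clock: 29.4
tcp_pos: [0.4857, -0.3988, 0.0549]
tcp_rot: [-0.0, 0.001, 0.987, 0.162]
contact_force: [-0.6, -2.5, 5.1]
opening: 0.0039
finger_force: 64.2
```

>>> {"name": "move_arm", "arguments": {"increments": [[0, -0.1, 0.03, 0.01, 0, 0, 0], [0, 0, 0, 0, 0, 0, 0], [0, 0, 0, 0, 0, 0, 0]]}}

```text
clock: 29.7
tcp_pos: [0.4866, -0.3986, 0.055]
tcp_rot: [-0.0, 0.001, 0.987, 0.162]
contact_force: [-1.4, -2.0, 5.5]
opening: 0.0038
finger_force: 64.4
```

>>> {"name": "move_arm", "arguments": {"increments": [[0, -0.1, 0.03, 0.01, 0, 0, 0], [0, 0, 0, 0, 0, 0, 0], [0, 0, 0, 0, 0, 0, 0]]}}

```text
clock: 30.0
tcp_pos: [0.4877, -0.3984, 0.0551]
tcp_rot: [-0.0, 0.001, 0.987, 0.162]
contact_force: [-2.3, -2.7, 8.0]
opening: 0.004
finger_force: 64.6
```

>>> {"name": "move_arm", "arguments": {"increments": [[0, 0.08, 0.0, 0, 0, 0, 0], [0, 0, -0.02, 0.05, 0, 0, 0], [0, 0, 0, 0, 0, 0, 0], [0, 0, 0, 0, 0, 0, 0]]}}

```text
clock: 30.4
tcp_pos: [0.4872, -0.3987, 0.0548]
tcp_rot: [0.0, 0.001, 0.987, 0.162]
contact_force: [0.2, -3.4, 7.3]
opening: 0.0039
finger_force: 65.3
```

```bash
python3 - <<'E'
from h import *
s=read_state(); f=grab_frame('wrist'); p,R=tcp(s); print(p.round(4),s['contact_force'].round(1))
heldc(s,f,'bowl_small',[-.001,.0341,-.0408],.0453,.071,lambda P:(P[:,0]>420)&((P[:,1]<235)|(P[:,0]>484)),18)
# side camera: rims of medium/small
g=grab_frame('side')
for n,z in(('bowl_small',.071),('bowl_medium',.088),('bowl_large',.084)):
    for r in regions_of(g,n)[:2]: print(n,round(r['conf'],2),r['position'],r['region'].sum())
print(regions_of(g,'bowl_medium')[0]['position'])
E
```

```text
[ 0.4872 -0.3987  0.0548] [ 0.2 -3.4  7.3]
droop,roll,slide,xs [-0.73  0.02  0.12  2.15] rms 0.00041 origin [ 0.4884 -0.3649  0.0138] rel [ 0.0012  0.0338 -0.0411] axis deg [0.02 0.12]
bowl_small 0.8 [351.3, 248.3] 387
bowl_medium 0.74 [345.7, 252.3] 559
bowl_large 0.8 [344.0, 262.2] 918
[345.7, 252.3]
```

```bash
cat >> h.py <<'E'
def fit2(s,f,name,r,rim_z,keep,c0,tx=0.):
    "rim arc -> centre x,y,z with the tilt fixed (tx about world x, deg)"
    P=outline(regions_of(f,name)[0]['region']).astype(float); P=P[keep(P)]
    u=cv2.undistortPoints(P.reshape(-1,1,2),f['K'],f['dist'])[:,0]; R,t=cam(f,s); d=np.c_[u,np.ones(len(u))]@R; C=-R.T@t
    n=Ro.from_euler('x',tx,degrees=True).apply([0,0,1])
    def res(c): X=C+d*(((c-C)@n)/(d@n))[:,None]; return np.linalg.norm(X-c,axis=1)-r
    o=least_squares(res,c0,loss='soft_l1',f_scale=.0007); print(name,'tx',tx,'centre',o.x.round(4),'rms',np.sqrt(np.mean(o.fun**2)).round(5),len(P)); return o.x
E
python3 - <<'E'
from h import *
ks=lambda P:(P[:,0]>420)&((P[:,1]<235)|(P[:,0]>484))
s=read_state(); p=tcp(s)[0]
for i in range(2):
    f=grab_frame('wrist')
    for tx in(-1,0,1.5,3): fit2(s,f,'bowl_small',.0457,.071,ks,p+[0,.034,.03],tx)
    B=outline(regions_of(f,'bowl_medium')[0]['region'])
    print(B.min(0),B.max(0)); fit2(s,f,'bowl_medium',.0727,.082,lambda P:(P[:,0]>470)&((P[:,1]<200)|(P[:,0]>505))&(P[:,1]<310)&(P[:,1]>115),[.4872,-.3644,.088],0)
im=cv2.imread('pics/w8.png')[:,:,::-1]
class _: pass
s8=dict(s); s8['tcp_pos']=np.array([.597,.1023,.1556]); s8['tcp_rot']=np.array([0,.001,.988,.155])
E
```

```text
bowl_small tx -1 centre [ 0.4886 -0.3655  0.0857] rms 0.00029 156
bowl_small tx 0 centre [ 0.4889 -0.3645  0.0841] rms 0.00026 156
bowl_small tx 1.5 centre [ 0.4895 -0.363   0.0817] rms 0.00023 156
bowl_small tx 3 centre [ 0.49   -0.3616  0.0794] rms 0.00022 156
[242 101] [547 339]
bowl_medium tx 0 centre [ 0.4864 -0.3704  0.0924] rms 0.00685 213
bowl_small tx -1 centre [ 0.4889 -0.3641  0.0847] rms 0.00047 160
bowl_small tx 0 centre [ 0.4893 -0.363   0.0831] rms 0.00045 160
bowl_small tx 1.5 centre [ 0.4899 -0.3615  0.0806] rms 0.00042 160
bowl_small tx 3 centre [ 0.4905 -0.3599  0.0782] rms 0.00041 160
[242 101] [547 339]
bowl_medium tx 0 centre [ 0.4867 -0.3696  0.0919] rms 0.0068 217
```

>>> {"name": "move_arm", "arguments": {"increments": [[0, 0, 0.06, -0.19, 0, 0, 0], [0, 0.14, 0.06, -0.19, 0, 0, 0], [0, 0, 0, 0, 0, 0, 0], [0, 0, 0, 0, 0, 0, 0]]}}

```text
clock: 31.85
tcp_pos: [0.4852, -0.3978, 0.0578]
tcp_rot: [-0.001, 0.001, 0.987, 0.163]
contact_force: [0.1, -0.3, -1.8]
opening: 0.0041
finger_force: 61.1
```

```bash
python3 - <<'E'
from h import *
ks=lambda P:(P[:,0]>420)&((P[:,1]<235)|(P[:,0]>484))
s=read_state(); p,R=tcp(s); print(p.round(4),s['contact_force'].round(1),s['moment'].round(2))
c=[];d=[]
for i in range(4):
    f=grab_frame('wrist'); c.append(fit2(s,f,'bowl_small',.0457,.071,ks,p+[0,.034,.03],0))
    # well of the medium bowl / its inner rim edge: medium outline points left/top (-x side), away from the hand
    B=outline(regions_of(f,'bowl_medium')[0]['region']).astype(float); Q=to_plane(f,B,.088,s)
    a=np.degrees(np.arctan2(Q[:,1]+.3644,Q[:,0]-.4872)); r=np.hypot(Q[:,1]+.3644,Q[:,0]-.4872)*1e3
    if i==0:
        for lo in range(-180,180,20):
            m=(a>=lo)&(a<lo+20); print(lo,m.sum(),np.percentile(r[m],[10,50,90]).round(1) if m.any() else '')
print(np.mean(c,0).round(4)-p.round(4))
E
```

```text
[ 0.4852 -0.3978  0.0578] [ 0.1 -0.3 -1.8] [-0.35 -0.02  0.01]
bowl_small tx 0 centre [ 0.4872 -0.3634  0.0871] rms 0.00027 158
-180 98 [46.3 73.  73.4]
-160 112 [50.5 73.2 74. ]
-140 112 [55.2 72.9 73.3]
-120 130 [55.6 72.7 73.1]
-100 46 [62.3 67.8 72.9]
-80 0 
-60 0 
-40 0 
-20 0 
0 0 
20 0 
40 59 [45.1 59.6 72.5]
60 70 [45.4 71.9 72.5]
80 75 [45.9 71.8 73.2]
100 72 [46.5 72.3 72.9]
120 65 [45.7 72.5 72.9]
140 63 [46.1 72.5 72.8]
160 82 [46.1 72.8 73.4]
bowl_small tx 0 centre [ 0.4873 -0.3635  0.0871] rms 0.00034 159
bowl_small tx 0 centre [ 0.4874 -0.3629  0.0866] rms 0.00026 158
bowl_small tx 0 centre [ 0.4878 -0.3619  0.0859] rms 0.00024 158
[0.0022 0.0348 0.0289]
```

>>> {"name": "move_arm", "arguments": {"increments": [[0, 0.02, -0.04, -0.01, 0, 0, 0], [0, 0, -0.03, 0.1, 0, 0, 0], [0, 0, -0.03, 0.1, 0, 0, 0], [0, 0, 0, 0, 0, 0, 0], [0, 0, 0, 0, 0, 0, 0]]}}

```text
clock: 32.95
tcp_pos: [0.4853, -0.3985, 0.0563]
tcp_rot: [-0.0, 0.001, 0.987, 0.162]
contact_force: [-1.1, -0.6, 2.7]
opening: 0.0046
finger_force: 63.0
```

>>> {"name": "move_arm", "arguments": {"increments": [[0, 0, 0.06, -0.19, 0, 0, 0], [0, 0, 0, 0, 0, 0, 0]]}}

```text
clock: 33.15
tcp_pos: [0.4852, -0.3983, 0.0581]
tcp_rot: [-0.0, 0.001, 0.987, 0.163]
contact_force: [0.1, -0.3, -2.5]
opening: 0.0041
finger_force: 61.0
```

```bash
cat > rel.py <<'E'
from h import *
def polar(n,z,c,reff,N=5):
    acc={}
    s=read_state(); p=tcp(s)[0]
    for i in range(N):
        f=grab_frame('wrist'); B=outline(regions_of(f,n)[0]['region']).astype(float); Q=to_plane(f,B,z,s)-c
        a=np.degrees(np.arctan2(Q[:,1],Q[:,0])); r=np.hypot(*Q.T)*1e3
        for lo in range(-180,180,20):
            m=(a>=lo)&(a<lo+20)
            if m.sum()>8: acc.setdefault(lo,[]).append(np.percentile(r[m],85 if n!='bowl_small' else 50))
    return {k:(len(v),round(float(np.mean(v)),1)) for k,v in acc.items()}
if __name__=='__main__':
    s=read_state(); p=tcp(s)[0]; print(p.round(4),s['contact_force'].round(1))
    print('small',p[:2]+[.0015,.0338],polar('bowl_small',p[2]-.0409+.071,p[:2]+[.0015,.0338],46))
    print('medium',polar('bowl_medium',.088,np.array([.4868,-.3644]),73))
E
python3 rel.py
```

```text
[ 0.4852 -0.3983  0.0581] [ 0.1 -0.3 -2.5]
small [ 0.48668137 -0.36446923] {-180: (5, 46.1), -160: (5, 52.1), -140: (5, 57.4), -120: (5, 42.4), -100: (5, 42.8), -80: (5, 44.2), 20: (5, 13.9), 40: (5, 37.6), 60: (5, 45.3), 80: (5, 45.1), 100: (5, 45.4), 120: (5, 45.4), 140: (5, 45.5), 160: (5, 45.4), -60: (1, 7.8)}
medium {-180: (5, 72.8), -160: (5, 73.1), -140: (5, 72.9), -120: (5, 72.8), -100: (5, 72.5), 40: (5, 72.1), 60: (5, 72.2), 80: (5, 72.1), 100: (5, 72.1), 120: (5, 72.5), 140: (5, 72.5), 160: (5, 72.7)}
```

>>> {"name": "move_arm", "arguments": {"increments": [[0, -0.03, 0.13, 0.045, 0, 0, 0], [0, 0, 0, 0, 0, 0, 0], [0, 0, -0.03, 0.1, 0, 0, 0], [0, 0, -0.03, 0.1, 0, 0, 0], [0, 0, 0, 0, 0, 0, 0], [0, 0, 0, 0, 0, 0, 0]]}}

```text
clock: 34.75
tcp_pos: [0.4856, -0.397, 0.0561]
tcp_rot: [-0.0, 0.001, 0.987, 0.162]
contact_force: [0.0, -0.6, 0.4]
opening: 0.0037
finger_force: 62.4
```

```bash
python3 - <<'E'
from h import *
F=[];M=[]
for i in range(5):
    s=read_state(); F.append(s['contact_force']);M.append(s['moment']); grab_frame('wrist')
print(np.mean(F,0).round(2),np.mean(M,0).round(3),tcp(s)[0].round(4),s['finger_force'])
E
```

```text
[-0.06 -0.32  1.41] [-0.307  0.017 -0.007] [ 0.4856 -0.3971  0.0561] 62.66098932137538
```

>>> {"name": "move_arm", "arguments": {"increments": [[0, 0, 0.06, -0.19, 0, 0, 0], [0, -0.03, 0.12, 0.04, 0, 0, 0], [0, 0, 0, 0, 0, 0, 0], [0, 0, -0.03, 0.1, 0, 0, 0], [0, 0, -0.03, 0.1, 0, 0, 0], [0, 0, 0, 0, 0, 0, 0], [0, 0, 0, 0, 0, 0, 0]]}}

```text
clock: 35.7
tcp_pos: [0.4858, -0.3957, 0.056]
tcp_rot: [-0.0, 0.001, 0.987, 0.163]
contact_force: [-0.6, -0.6, 1.2]
opening: 0.0042
finger_force: 62.1
```

```bash
cat > fm.py <<'E'
from h import *
F=[];M=[]
for i in range(5):
    s=read_state(); F.append(s['contact_force']);M.append(s['moment']); grab_frame('wrist')
F=np.mean(F,0)-[0,-.3,-2.3];M=np.mean(M,0)-[-.35,-.02,0]
p=tcp(s)[0]; print('dF',F.round(2),'dM',M.round(3),p.round(4),'contact rel tcp x,y',((-.041*F[0]-M[1])/F[2]).round(3),((M[0]-.041*F[1])/F[2]).round(3),round(float(s['finger_force']),1),round(float(s['clock']),2))
E
python3 fm.py
```

```text
dF [-0.35 -0.08  3.88] dM [0.265 0.07  0.04 ] [ 0.4858 -0.3957  0.0559] contact rel tcp x,y -0.014 0.069 62.3 35.9
```

The moment reading locates the contact: near edge at y=-0.397, far edge at y=-0.3957, both toward −x. So the well lies at +x, between those two y values.

>>> {"name": "move_arm", "arguments": {"increments": [[0, 0, 0.06, -0.19, 0, 0, 0], [0, -0.12, -0.06, -0.02, 0, 0, 0], [0, 0, 0, 0, 0, 0, 0], [0, 0, -0.03, 0.1, 0, 0, 0], [0, 0, -0.03, 0.1, 0, 0, 0], [0, 0, 0, 0, 0, 0, 0], [0, 0, 0, 0, 0, 0, 0]]}}

```text
clock: 36.65
tcp_pos: [0.487, -0.3965, 0.0559]
tcp_rot: [-0.0, 0.001, 0.987, 0.162]
contact_force: [-1.7, -1.3, 1.1]
opening: 0.0042
finger_force: 62.6
```

```bash
python3 fm.py
```

```text
dF [-0.4  -1.14  3.67] dM [-0.17   0.049  0.005] [ 0.4871 -0.3964  0.0559] contact rel tcp x,y -0.009 -0.034 62.8 36.85
```

Contact always starts at about the same height wherever I probe, and the moment often points behind the foot. That suggests the finger or knuckle is hitting the medium rim, so the grip is too deep. I'll set the small bowl on free counter at about (0.52, 0.02), regrip higher on its wall and come back.

>>> {"name": "move_arm", "arguments": {"increments": [[0, 0, 0.32, -0.95, 0, 0, 0], [0, 0, 0.96, -2.84, 0, 0, 0], [0, 0, 1.28, -3.79, 0, 0, 0], [0, 0, 0.8, -2.37, 0, 0, 0], [0, -0.5, 2.6, 0.9, 0, 0, 0], [0, -0.5, 3.6, 1.2, 0, 0, 0], [0, -0.5, 3.8, 1.3, 0, 0, 0], [0, -0.4, 3.8, 1.3, 0, 0, 0], [0, -0.4, 3.8, 1.3, 0, 0, 0], [0, -0.4, 3.8, 1.3, 0, 0, 0], [0, -0.3, 3.8, 1.3, 0, 0, 0], [0, -0.3, 3.8, 1.3, 0, 0, 0]]}}

```text
clock: 38.1
tcp_pos: [0.5205, -0.0882, 0.1604]
tcp_rot: [-0.001, 0.001, 0.987, 0.163]
contact_force: [0.5, -0.6, -2.1]
opening: 0.0041
finger_force: 61.1
```

>>> {"name": "move_arm", "arguments": {"increments": [[0, -0.1, 3.8, 1.3, 0, 0, 0], [0, 0, 2.8, 0.95, 0, 0, 0], [0, 0, 1.4, 0.5, 0, 0, 0], [0, 0, 0, 0, 0, 0, 0], [0, 0, 0, 0, 0, 0, 0]]}}

```text
clock: 38.6
tcp_pos: [0.5221, -0.0058, 0.1597]
tcp_rot: [-0.0, 0.001, 0.987, 0.162]
contact_force: [0.2, -0.2, -2.1]
opening: 0.0043
finger_force: 61.1
```

>>> {"name": "move_arm", "arguments": {"increments": [[0, 0, -0.64, 1.9, 0, 0, 0], [0, 0, -1.28, 3.79, 0, 0, 0], [0, 0, -1.12, 3.3, 0, 0, 0], [0, 0, -0.48, 1.42, 0, 0, 0], [0, 0, -0.19, 0.57, 0, 0, 0], [0, 0, -0.06, 0.19, 0, 0, 0], [0, 0, 0, 0, 0, 0, 0], [0, 0, 0, 0, 0, 0, 0]]}}

```text
clock: 39.4
tcp_pos: [0.5224, -0.0055, 0.0428]
tcp_rot: [0.0, 0.001, 0.987, 0.162]
contact_force: [-0.2, -0.4, -2.1]
opening: 0.0039
finger_force: 61.0
```

>>> {"name": "move_arm", "arguments": {"increments": [[0, 0, -0.03, 0.1, 0, 0, 0], [0, 0, 0, 0, 0, 0, 0]]}}

```text
clock: 39.6
tcp_pos: [0.522, -0.0052, 0.0411]
tcp_rot: [-0.0, 0.001, 0.987, 0.162]
contact_force: [0.4, -0.7, -2.3]
opening: 0.0039
finger_force: 61.0
```

>>> {"name": "move_arm", "arguments": {"increments": [[0, 0, -0.03, 0.08, 0, 0, 0], [0, 0, 0, 0, 0, 0, 0], [0.08, 0, 0, 0, 0, 0, 0], [0.13, 0, 0, 0, 0, 0, 0], [0.15, 0, 0, 0, 0, 0, 0], [0.15, 0, 0, -0.4, 0.8, 0, 0], [0.15, 0, 0, -0.3, 0, 0, 0], [0.15, 0, 0, 0, 0, 0, 0]]}}

```text
clock: 40.4
tcp_pos: [0.5221, -0.0075, 0.0469]
tcp_rot: [-0.0, 0.001, 0.988, 0.155]
contact_force: [0.1, -0.1, 0.2]
opening: 0.0127
finger_force: 0.0
```

>>> {"name": "move_arm", "arguments": {"increments": [[0.08, 0, 0, 0, 0, 0, 0], [0, 0, 0, 0, 0, 0, 0], [0, 0, 0, 0, 0, 0, 0], [0, 0, 0, 0, 0, 0, 0]], "force": 60}}

```text
clock: 40.8
tcp_pos: [0.5219, -0.0073, 0.0467]
tcp_rot: [-0.0, 0.001, 0.988, 0.156]
contact_force: [-0.4, 1.2, 6.0]
opening: 0.0038
finger_force: 57.6
```

>>> {"name": "move_arm", "arguments": {"increments": [[0, 0, 0.15, -0.48, 0, 0, 0], [0, 0, 0.62, -1.9, 0, 0, 0], [0, 0, 1.08, -3.33, -0.4, 0, 0], [0, 0, 1.2, -3.7, -0.4, 0, 0], [0, 0, 0.48, -1.4, 0, 0, 0], [0, 0.2, -1.4, -0.46, 0, 0, 0], [0, 0.35, -2.85, -0.95, 0, 0, 0], [0, 0.4, -3.8, -1.28, 0, 0, 0], [0, 0.4, -3.8, -1.28, 0, 0, 0], [0, 0.4, -3.8, -1.28, 0, 0, 0], [0, 0.4, -3.8, -1.28, 0, 0, 0], [0, 0.4, -3.8, -1.28, 0, 0, 0]]}}

```text
clock: 42.0
tcp_pos: [0.4947, -0.255, 0.1583]
tcp_rot: [-0.001, 0.001, 0.987, 0.163]
contact_force: [0.5, 0.6, -2.0]
opening: 0.004
finger_force: 57.7
```

>>> {"name": "move_arm", "arguments": {"increments": [[0, 0.4, -3.8, -1.28, 0, 0, 0], [0, 0.4, -3.8, -1.28, 0, 0, 0], [0, 0.2, -3.8, -1.28, 0, 0, 0], [0, 0, -3.0, -1.0, 0, 0, 0], [0, 0, -0.9, -0.3, 0, 0, 0], [0, 0, 0, 0, 0, 0, 0], [0, 0, 0, 0, 0, 0, 0]]}}

```text
clock: 42.7
tcp_pos: [0.4852, -0.4133, 0.1584]
tcp_rot: [-0.001, 0.001, 0.987, 0.163]
contact_force: [-0.2, 0.7, -2.1]
opening: 0.0036
finger_force: 57.8
```

```bash
python3 - <<'E'
from h import *
s,f=look(); p,R=tcp(s); print(s['moment'].round(3))
B=outline(regions_of(f,'bowl_small')[0]['region']); print(B.min(0),B.max(0),[B[i].tolist() for i in (B[:,0].argmin(),B[:,1].argmin(),B[:,0].argmax(),B[:,1].argmax())])
ks=lambda P:(P[:,0]>B[B[:,1].argmin(),0])&((P[:,1]<B[B[:,0].argmax(),1]-20)|(P[:,0]>B[:,0].max()-14))
o,n=heldc(s,f,'bowl_small',[0,.0357,-.0467],.0455,.071,ks,18)
d=np.array([.4865,-.4006,.0587])-p; print('world',d.round(4),'tool',(R.inv().apply(d)*100).round(2),'down',R.inv().apply([0,0,-1]).round(3))
look(('bowl_large',.084),name='side')
E
```

```text
tcp [ 0.4852 -0.4133  0.1584] F [-0.2  0.7 -2.1] open 0.0036 42.7
[-0.313 -0.028 -0.039]
[314 174] [490 323] [[314, 219], [406, 174], [490, 250], [322, 323]]
droop,roll,slide,xs [-0.82 -0.1  -0.01  1.04] rms 0.00029 origin [ 0.4863 -0.3778  0.1116] rel [ 0.0011  0.0354 -0.0468] axis deg [0.03 0.02]
world [ 0.0013  0.0127 -0.0997] tool [-0.15 -2.01  9.84] down [-0.002 -0.322  0.947]
tcp [ 0.4858 -0.413   0.1593] F [-0.4 -0.2 -0.8] open 0.0038 42.85
bowl_large 0.81 [354. 267.] [ 0.4816 -0.3683  0.0941  0.0139  0.1097]
```

>>> {"name": "move_arm", "arguments": {"increments": [[0, -0.08, 1.2, 0.41, 0, 0, 0], [0, 0, -0.64, 1.9, 0, 0, 0], [0, 0, -0.97, 2.84, 0, 0, 0], [0, 0, -0.87, 2.55, 0, 0, 0], [0, 0, -0.35, 1.04, 0, 0, 0], [0, 0, 0, 0, 0, 0, 0], [0, 0, 0, 0, 0, 0, 0]]}}

```text
clock: 43.65
tcp_pos: [0.4868, -0.4016, 0.0722]
tcp_rot: [-0.0, 0.001, 0.987, 0.162]
contact_force: [0.1, -0.2, -1.2]
opening: 0.0036
finger_force: 57.8
```

```bash
sed -i 's/\.0015,\.0338/.0011,.0355/g; s/-\.0409+\.071/-.0467+.071/' rel.py; python3 rel.py; python3 - <<'E'
from h import *
s=read_state(); f=grab_frame('wrist'); B=outline(regions_of(f,'bowl_small')[0]['region'])
ks=lambda P:(P[:,0]>B[B[:,1].argmin(),0])&((P[:,1]<B[B[:,0].argmax(),1]-20)|(P[:,0]>B[:,0].max()-14))
heldc(s,f,'bowl_small',[0,.0357,-.0467],.0455,.071,ks,18)
E
```

```text
[ 0.4868 -0.4016  0.0722] [ 0.1 -0.2 -1.2]
small [ 0.48785024 -0.3660926 ] {-180: (5, 46.0), -160: (5, 51.0), -140: (5, 56.5), -120: (5, 42.1), -100: (5, 42.2), -80: (5, 44.0), -60: (5, 15.7), 20: (5, 20.4), 40: (5, 44.0), 60: (5, 44.9), 80: (5, 45.0), 100: (5, 45.0), 120: (5, 45.0), 140: (5, 45.1), 160: (5, 45.4)}
medium {-180: (5, 72.8), -160: (5, 73.0), -140: (5, 72.9), -120: (5, 72.9), -100: (5, 72.7), 40: (5, 72.3), 60: (5, 72.6), 80: (5, 72.3), 100: (5, 72.4), 120: (5, 72.5), 140: (5, 72.7), 160: (5, 72.8)}Traceback (most recent call last):
  File "<stdin>", line 2, in <module>
IndexError: list index out of range
```

>>> {"name": "move_arm", "arguments": {"increments": [[0, 0.12, 0.16, 0.055, 0, 0, 0], [0, 0, -0.13, 0.38, 0, 0, 0], [0, 0, -0.13, 0.38, 0, 0, 0], [0, 0, -0.03, 0.1, 0, 0, 0], [0, 0, -0.03, 0.1, 0, 0, 0], [0, 0, 0, 0, 0, 0, 0], [0, 0, 0, 0, 0, 0, 0]]}}

```text
clock: 45.45
tcp_pos: [0.4851, -0.3999, 0.0611]
tcp_rot: [-0.0, 0.001, 0.987, 0.162]
contact_force: [-0.6, 0.6, -1.3]
opening: 0.0037
finger_force: 57.8
```

```bash
python3 fm.py
```

```text
dF [0.02 0.52 0.55] dM [0.012 0.024 0.014] [ 0.4851 -0.3999  0.0612] contact rel tcp x,y -0.045 -0.017 57.8 45.65
```

No contact 1.5 mm below ledge height, so the regrip solved it. Lowering on in 1 mm steps.

>>> {"name": "move_arm", "arguments": {"increments": [[0, 0, -0.03, 0.1, 0, 0, 0], [0, 0, -0.03, 0.07, 0, 0, 0], [0, 0, 0, 0, 0, 0, 0]]}}

```text
clock: 46.0
tcp_pos: [0.4851, -0.3999, 0.0591]
tcp_rot: [-0.0, 0.001, 0.987, 0.163]
contact_force: [-0.9, 0.6, -2.5]
opening: 0.0037
finger_force: 57.8
```

```bash
python3 fm.py
```

```text
dF [-0.32  0.41  0.07] dM [ 0.029  0.033 -0.007] [ 0.4851 -0.3999  0.0593] contact rel tcp x,y -0.271 0.165 57.8 46.2
```

>>> {"name": "move_arm", "arguments": {"increments": [[0, 0, -0.03, 0.08, 0, 0, 0], [0, 0, 0, 0, 0, 0, 0]]}}

```text
clock: 46.45
tcp_pos: [0.4852, -0.4001, 0.0588]
tcp_rot: [-0.0, 0.001, 0.987, 0.162]
contact_force: [-1.0, -1.0, 2.4]
opening: 0.004
finger_force: 58.4
```

Contact at 0.0588, where the well bottom should be. Releasing with a small opening and withdrawing along the wall.

>>> {"name": "move_arm", "arguments": {"increments": [[0.06, 0, 0, 0, 0, 0, 0], [0.08, 0, 0, 0, 0, 0, 0], [0.1, 0, 0, 0, 0, 0, 0], [0.1, 0, 0, 0, 0, 0, 0], [0.1, 0, 0, -0.4, 0, 0, 0], [0.1, 0, 0, -1, 0, 0, 0], [0.11, 0, 0, -2, 0, 0, 0], [0.15, 0, 0, -3, 0, 0, 0], [0.2, 0, 0, -4, 0, 0, 0], [0.2, 0, 0, -4, 0, 0, 0], [0.2, 0, 0, -2, 0, 0, 0], [0.2, 0, 0, 0, 0, 0, 0]]}}

```text
clock: 47.65
tcp_pos: [0.4856, -0.4541, 0.2175]
tcp_rot: [0.001, 0.001, 0.987, 0.16]
contact_force: [0.1, -0.5, 0.5]
opening: 0.017
finger_force: 0.0
```

```bash
python3 - <<'E'
from h import *
for i in range(2):
    s,f=look(('bowl_small',.083),('bowl_medium',.088),('bowl_large',.084),('lid',.017))
a=lambda n,r,z:rimfit(f,regions_of(f,n)[0]['region'],r,[.487,-.365,z],s)
print('s',a('bowl_small',.0455,.083)); print('m',a('bowl_medium',.0725,.088))
E
```

```text
tcp [ 0.4856 -0.4541  0.2175] F [ 0.1 -0.5  0.5] open 0.017 47.65
bowl_small 0.9 [363. 177.] [ 0.4848 -0.3656  0.0452  0.0011  0.0475]
bowl_medium 0.58 [398. 186.] [ 0.486  -0.3646  0.0722  0.002   0.0736]
bowl_large 0.87 [310. 134.] [ 0.4837 -0.3641  0.0938  0.0134  0.0998]
lid 0.87 [ 67. 145.] [ 0.4539 -0.6255  0.0857  0.0161  0.0985]
lid 0.65 [480. 236.] [ 0.605  -0.1416  0.099   0.0032  0.102 ]
tcp [ 0.485  -0.4519  0.2125] F [-0.6 -0.6 -0.5] open 0.017 47.9
bowl_small 0.6 [359. 180.] [ 0.4849 -0.3657  0.0454  0.001   0.0477]
bowl_medium 0.81 [402. 169.] [ 0.4862 -0.3644  0.0719  0.0031  0.0736]
bowl_large 0.78 [308. 134.] [ 0.4837 -0.3633  0.0943  0.014   0.1004]
lid 0.72 [480. 240.] [ 0.6053 -0.1414  0.0994  0.0035  0.1031]
s (array([ 0.4856, -0.3642,  0.08  ,  1.1955, -1.4048]), np.float64(0.00094))
m (array([ 0.4871, -0.3633,  0.0854,  0.7579, -0.0355]), np.float64(0.00316))
```

```bash
python3 -c "
from cell import *
print(sign_off())"
```

```text
the job is handed in; nothing more can be done
None
```

The job is handed in at about 48 s with no verdict shown: lid knob up on the cork mat about 3 mm off centre, medium nested in large, and small in medium (measured rim about 5 mm below the medium's, matching fully home); jar, pot and mill never approached.

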